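# Reload the gas scrubber cassette of an anaerobic chamber

### The job

Lower the empty cassette plate onto the scrubber housing so that its large hole goes over the round pin and its small hole over the diamond pin and it lies flat, fully home. Once it is seated, pour all the ceramic balls from the cup into the cassette's basket and stand the empty cup upright back on its tray, and press every cartridge standing on the table down into a free bay of the cassette until its tabs catch and it is fully in. Leave the other things on the bench where they are.

Things in the scene. Friction and masses are not known exactly. Their poses are not given: they have to be found in the camera images.
- round_pin (a point): Foot of the round locating pin, on the flat top (36 above the table) of the grey scrubber housing, a fixed block 172 x 222. Pin 14.4 across, 24 tall, its top 10 tapering to 7 across. Axes: z up, x from the diamond pin to the round pin, 132 apart. All sizes here are in mm.
- diamond_pin (a point): Foot of the diamond locating pin on the same flat top: 10.4 wide across the line joining the pins, 6.8 along it, 18 tall, its top 7 tapered. Same axes as round_pin.
- fin (a point): Gripping point on the cassette's upright black fin, 44 (x) x 10 (y), 18 below the fin's top and 68 above the underside of the cassette. The cassette is an aluminium plate 160 (x) x 210 (y) x 8 thick, 0.6 kg, lying loose on the table. Axes: z up, x from its small to its large hole. The plate's centre lies 2 towards -y from the fin.
- round_hole (a point): Centre, at the plate's underside, of the cassette's larger through hole, 16 across, for the round pin; 66 in x and 10 in y from the plate's centre.
- diamond_hole (a point): Centre, at the plate's underside, of the smaller through hole, 12 across, for the diamond pin; -66 in x, 10 in y from the plate's centre. Fully home, the plate's underside lies flat on the housing's top; the pins leave about 0.8 play either side.
- basket (a point): Centre of the inner floor of the steel basket on the cassette (cassette axes), open on top, inside 104 (x) x 84 (y), 37 deep, walls 3; its rim is 48 above the plate's underside.
- cup_mid (a point): Middle of the loose aluminium cup, on its axis, 27.5 above its underside. Axes: z up, x from handle to opposite lip. Cup 60 across at the foot, 76 at the rim, 55 high, wall 3, 0.1 kg, open on top. Its black handle is an upright fin 10 thick (y), from 34 to 78 off the axis towards -x, 25 to 75 above the underside; grip it 58 off the axis, 58 above the underside.
- tray_mid (a point): Centre of the top face of the cup's fixed flat square steel tray, 130 x 130, 4 above the table.
- bay0 (a point): Floor centre of one clip-in bay of the cassette, 8 above the plate's underside (cassette axes). Three bays in a row along x, 50 apart. Mouth 36 (x) x 28.5 (y), 21 above the floor; a ledge 4 thick at both x ends, its underside 17 above the floor. Takes one cartridge, long side along x, either way round.
- bay1 (a point): Floor centre of one clip-in bay of the cassette, 8 above the plate's underside (cassette axes). Three bays in a row along x, 50 apart. Mouth 36 (x) x 28.5 (y), 21 above the floor; a ledge 4 thick at both x ends, its underside 17 above the floor. Takes one cartridge, long side along x, either way round.
- bay2 (a point): Floor centre of one clip-in bay of the cassette, 8 above the plate's underside (cassette axes). Three bays in a row along x, 50 apart. Mouth 36 (x) x 28.5 (y), 21 above the floor; a ledge 4 thick at both x ends, its underside 17 above the floor. Takes one cartridge, long side along x, either way round.
- cartridge0_mid (a point): Middle, 29 above the underside, of a cartridge 58 tall, 60 g (may be absent). z up, x along its long side. Foot 34 x 26, weighted, bottom tapered, a sprung tab 3.5 proud at each x end, 5 to 14.5 up; flange 44 x 30 at 23 to 26; grip block 30 (x) x 18 (y) above. Pressed into a bay with some 10 N the tabs catch under the ledges; fully in, its underside is on the bay's floor.
- cartridge1_mid (a point): Middle, 29 above the underside, of a cartridge 58 tall, 60 g (may be absent). z up, x along its long side. Foot 34 x 26, weighted, bottom tapered, a sprung tab 3.5 proud at each x end, 5 to 14.5 up; flange 44 x 30 at 23 to 26; grip block 30 (x) x 18 (y) above. Pressed into a bay with some 10 N the tabs catch under the ledges; fully in, its underside is on the bay's floor.
- cartridge2_mid (a point): Middle, 29 above the underside, of a cartridge 58 tall, 60 g (may be absent). z up, x along its long side. Foot 34 x 26, weighted, bottom tapered, a sprung tab 3.5 proud at each x end, 5 to 14.5 up; flange 44 x 30 at 23 to 26; grip block 30 (x) x 18 (y) above. Pressed into a bay with some 10 N the tabs catch under the ledges; fully in, its underside is on the bay's floor.
- ball0_center (a point): Centre of a white ceramic bed ball, 16 across, 10 g, in the cup at the start (may be absent).
- ball1_center (a point): Centre of a white ceramic bed ball, 16 across, 10 g, in the cup at the start (may be absent).
- ball2_center (a point): Centre of a white ceramic bed ball, 16 across, 10 g, in the cup at the start (may be absent).
- ball3_center (a point): Centre of a white ceramic bed ball, 16 across, 10 g, in the cup at the start (may be absent).
- ball4_center (a point): Centre of a white ceramic bed ball, 16 across, 10 g, in the cup at the start (may be absent).
- ball5_center (a point): Centre of a white ceramic bed ball, 16 across, 10 g, in the cup at the start (may be absent).
- ball6_center (a point): Centre of a white ceramic bed ball, 16 across, 10 g, in the cup at the start (may be absent).
- dishes: Bystander, not to be disturbed: stack of three closed clear culture dishes, 90 across, 44 high; origin at its underside.
- jar: Bystander, not to be disturbed: small amber jar, 52 across, 65 high; origin at its underside.
- tube_rack: Bystander, not to be disturbed: grey rack of capped tubes, 60 x 130, 88 high; origin at its underside.
Mind the look-alikes: they are no part of the job. What is shaped like the part that bears cartridge2_mid but orange or yellow is not meant.

How it is judged:
On the way, in this order (a step that is already met when the one before it is completed fails the run):
1. the cassette lies fully home on both pins (horizontal distance between round_hole and round_pin below 0.003 m and z of round_hole in the frame of round_pin below 0.0025 m and horizontal distance between diamond_hole and diamond_pin below 0.003 m and z of diamond_hole in the frame of diamond_pin below 0.0025 m and angle between fin's own z axis and vertical below 0.03 rad), for 0.2 s.
2. all the balls are in the basket of the seated cassette (all of step 1 and x of ball0_center in the frame of basket between -0.053 and 0.053 m and y of ball0_center in the frame of basket between -0.043 and 0.043 m and z of ball0_center in the frame of basket between -0.002 and 0.04 m and x of ball1_center in the frame of basket between -0.053 and 0.053 m and y of ball1_center in the frame of basket between -0.043 and 0.043 m and z of ball1_center in the frame of basket between -0.002 and 0.04 m and x of ball2_center in the frame of basket between -0.053 and 0.053 m and y of ball2_center in the frame of basket between -0.043 and 0.043 m and z of ball2_center in the frame of basket between -0.002 and 0.04 m and x of ball3_center in the frame of basket between -0.053 and 0.053 m and y of ball3_center in the frame of basket between -0.043 and 0.043 m and z of ball3_center in the frame of basket between -0.002 and 0.04 m and x of ball4_center in the frame of basket between -0.053 and 0.053 m and y of ball4_center in the frame of basket between -0.043 and 0.043 m and z of ball4_center in the frame of basket between -0.002 and 0.04 m and x of ball5_center in the frame of basket between -0.053 and 0.053 m and y of ball5_center in the frame of basket between -0.043 and 0.043 m and z of ball5_center in the frame of basket between -0.002 and 0.04 m and x of ball6_center in the frame of basket between -0.053 and 0.053 m and y of ball6_center in the frame of basket between -0.043 and 0.043 m and z of ball6_center in the frame of basket between -0.002 and 0.04 m), for 0.2 s.
At the end, for the whole second after the job is handed in: Both holes within 3 mm of their pins, plate flat within 2.5 mm of the housing; every ball in the basket; every cartridge upright in a bay, underside within 2 mm of its floor; cup upright on the tray, its axis within 50 mm of the tray's centre along each side (all of step 2 and ((horizontal distance between cartridge0_mid and bay0 below 0.005 m and z of cartridge0_mid in the frame of bay0 below 0.031 m and angle between cartridge0_mid's own z axis and vertical below 0.1 rad) or (horizontal distance between cartridge0_mid and bay1 below 0.005 m and z of cartridge0_mid in the frame of bay1 below 0.031 m and angle between cartridge0_mid's own z axis and vertical below 0.1 rad) or (horizontal distance between cartridge0_mid and bay2 below 0.005 m and z of cartridge0_mid in the frame of bay2 below 0.031 m and angle between cartridge0_mid's own z axis and vertical below 0.1 rad)) and ((horizontal distance between cartridge1_mid and bay0 below 0.005 m and z of cartridge1_mid in the frame of bay0 below 0.031 m and angle between cartridge1_mid's own z axis and vertical below 0.1 rad) or (horizontal distance between cartridge1_mid and bay1 below 0.005 m and z of cartridge1_mid in the frame of bay1 below 0.031 m and angle between cartridge1_mid's own z axis and vertical below 0.1 rad) or (horizontal distance between cartridge1_mid and bay2 below 0.005 m and z of cartridge1_mid in the frame of bay2 below 0.031 m and angle between cartridge1_mid's own z axis and vertical below 0.1 rad)) and ((horizontal distance between cartridge2_mid and bay0 below 0.005 m and z of cartridge2_mid in the frame of bay0 below 0.031 m and angle between cartridge2_mid's own z axis and vertical below 0.1 rad) or (horizontal distance between cartridge2_mid and bay1 below 0.005 m and z of cartridge2_mid in the frame of bay1 below 0.031 m and angle between cartridge2_mid's own z axis and vertical below 0.1 rad) or (horizontal distance between cartridge2_mid and bay2 below 0.005 m and z of cartridge2_mid in the frame of bay2 below 0.031 m and angle between cartridge2_mid's own z axis and vertical below 0.1 rad)) and x of cup_mid in the frame of tray_mid between -0.05 and 0.05 m and y of cup_mid in the frame of tray_mid between -0.05 and 0.05 m and z of cup_mid in the frame of tray_mid between 0.022 and 0.033 m and angle between cup_mid's own z axis and vertical below 0.08 rad); the robot touches nothing.
It fails at once if the dishes is pushed aside by more than 4 cm (distance of dishes from where it was at the start of the episode above 0.04 m).
It fails at once if the jar is pushed aside by more than 4 cm (distance of jar from where it was at the start of the episode above 0.04 m).
It fails at once if the tube rack is pushed aside by more than 4 cm (distance of tube_rack from where it was at the start of the episode above 0.04 m).
Of cartridge0, cartridge1, cartridge2 only 2 to 3 are there at a start; the rules pass over those that are not, and their reading is None.
Of ball0, ball1, ball2, ball3, ball4, ball5, ball6 only 4 to 7 are there at a start; the rules pass over those that are not, and their reading is None.
At some moment in a run one of cartridge0, cartridge1, cartridge2, cassette may be knocked a few centimetres aside while the robot is not near it.
It also fails if it takes over 210 s, if anything falls off the work surface, if the arm or the gripper's body presses on something with over 40 N, if the wrist force passes 120 N, or if a joint passes its speed limit or range.

### The arm

A 6-joint arm with a two-finger parallel gripper is mounted at the origin on the work surface. World frame = base frame: x ahead of the robot, y to its left, z up, the work surface at z = 0. Lengths are in m, angles in rad, forces in N, time in s.
With the tool pointing down it reaches from about 0.375 to 0.9 m from the base axis. Payload 3.1 kg.
Tool frame: the origin (TCP) lies between the finger pads; the fingertips stand 22 mm ahead of it and the grasp point (between the pads) lies 3 mm ahead of it; z points along the fingers, y is the line along which they close (so a half turn about z gives the same grasp; the last joint's range is limited). The gripper opens to 87 mm and grips with 3 to 60 N. Pads are 19 mm wide; open, the fingers measure 117 mm over their backs; the gripper's body (75 mm by 190 mm) begins 51 mm behind the grasp point.
Start: joints at [0.963, 0.527, 1.433, -0, 1.181, -0.178], TCP at [0.26, 0.568, 0.206] pointing down, gripper open.
Joint ranges: [-3.08, 3.08], [-0.75, 2.2], [0.22, 2.44], [-1.43, 4.57], [0, 2.65], [-2.85, 2.85]. Speed limits (rad/s): [2.79, 2.79, 3.14, 3.14, 3.14, 3.14].

### API

Orientations are given as a unit quaternion [x, y, z, w].
In Python, from rig import robot gives the robot as it stands.
- The arm moves only by the tool move_arm, never from a script. Its argument "series" is text: rows parted by semicolons, each of 6 numbers parted by spaces: the shift along the tool's x, y, z in mm, then the turn, a rotation vector about the tool's x, y, z in degrees. In form: dx dy dz ax ay az; .... A call has 1 to 8 rows; each row is the pose to reach, as a shift and turn from the pose commanded when the call began, along the tool's axes at that moment; what a row does not reach only later rows make up. A row lasts 1/12 s, in which the tool goes at most 41.7 mm and 7.16 degrees, less where a joint would pass 70% of its speed; a pose out of reach is approached as far as the arm can. A call with a gripper value outside its range is refused whole. "jaw" is the opening, from 0 (shut) to 1 (fully open), set as the call begins (left out, the last holds). The fingers move at their own pace and stop on an object; "newtons" is the grip in N (left out, the last holds). Time passes only in rows, so rows that repeat a pose let the fingers close. It gives the time, the measured TCP pose, the force, the opening and the grip force at its end, in the units of the state.
- robot.get_obs(): the state, without advancing time (a new reading comes with each control period).
- robot.camera(name): name is "scene" or "top" or "wrist"; returns a dict with "img" (420x560x3 uint8, red, green, blue), "mtx" (3x3 intrinsics, pixels), "world_to_cam" (4x4, takes a point from world to camera coordinates). Camera axes: x right, y down, z forward; pixel columns grow to the right and rows downward; lengths in m; the calibration is good to about 2 mm. A picture is of the moment at which its call begins. There is no depth.
- robot.hand_in(): hands the job in; it is judged then, once.
Trained networks look in a picture, given as the dict that the camera call returned (one of the last four; its "shot" number tells which), for a name from the list of things; names that differ only in an ending like _2 or _b are one class to them, and where a whole thing is asked for, a point or a joint stands for the part that bears it (a point fixed in the world has none). Each returns a list of dicts, best first, with "p" (0 to 1); they miss things now and then, are a little off and sometimes report something else, mostly with a low value. They report only what shows in the picture. A call takes as long as a camera call. They do not tell look-alikes from the thing itself.
- robot.search_frame(picture, thing): "xyz" ([x, y, z] in m, in world coordinates, good to about 4 mm: the middle of the surface that is visible of it).
- robot.tip_of(picture, thing): "xyz" ([x, y, z] in m, in world coordinates, good to about 4 mm: a listed point, or the origin of a listed thing).
The state is a dict: "time": time; "q": joint angles; "joint_velocities": joint speeds; "joint_torque": joint torques, N m; "position": TCP position; "tool_rot": TCP orientation; "ft_force": force on the tool from outside, world axes, zero at the start; "moment": the same for the moment, N m; "grip_width": finger opening in m; "grip_force": force on a finger pad.
Only numpy, scipy, OpenCV 4.12 (cv2) and the standard library are available. Lean on these libraries where they do the work, as an engineer would, in place of code of your own. Each camera call takes 0.05 s, during which the arm holds its last target. There are 200 camera calls.

## Working session

There is one attempt and no reset: what is moved stays moved. The work goes in short steps, Python scripts to look and compute and a tool call to move; the robot and the scene stay as the last step left them, time stands still between calls to the robot, and variables do not carry over. Pictures are saved under pics/ and viewed, at most 14 in all, crops included, and the job is handed in when it is done.

Besides the shell and the picture viewer there is one more tool, called after "Emit:" by a JSON object that holds its "fn" and its "kwargs", one argument or row to a line. move_arm: Moves the arm, as the interface text tells. Its arguments: {"type":"object","properties":{"series":{"type":"string"},"jaw":{"type":"number"},"newtons":{"type":"number"}},"required":["series"]}

```bash
mkdir -p pics; ls; python3 - <<'E'
from rig import robot
import cv2
for n in ["scene","top"]:
    c=robot.camera(n); cv2.imwrite(f"pics/{n}0.png",c["img"][:,:,::-1])
    print(n,c["shot"],c["mtx"].round(1).tolist(),c["world_to_cam"].round(3).tolist())
    for t in ["round_pin","diamond_pin","fin","round_hole","diamond_hole","basket","cup_mid","tray_mid","bay0","cartridge0_mid","ball0_center","dishes","jar","tube_rack"]:
        print(t,[(d["p"].__round__(2),[round(float(v),3) for v in d["xyz"]]) for d in robot.tip_of(c,t)[:6]])
print(robot.get_obs())
E
```

```text
pics
scene 1 [[439.7, 0.0, 278.5], [0.0, 439.7, 205.9], [0.0, 0.0, 1.0]] [[-0.626, 0.779, -0.011, 0.363], [0.582, 0.458, -0.671, -0.25], [-0.518, -0.427, -0.741, 1.372], [0.0, 0.0, 0.0, 1.0]]
round_pin [(0.71, [0.525, 0.288, 0.036])]
diamond_pin [(0.69, [0.394, 0.265, 0.038])]
fin [(0.94, [0.56, -0.043, 0.067])]
round_hole [(0.68, [0.616, -0.021, -0.004])]
diamond_hole []
basket [(0.65, [0.545, 0.008, 0.009]), (0.46, [0.53, 0.292, 0.033]), (0.2, [0.614, -0.021, -0.003])]
cup_mid [(0.77, [0.523, -0.286, 0.031])]
tray_mid [(0.72, [0.521, -0.286, 0.031]), (0.58, [0.53, -0.274, 0.005])]
bay0 [(0.95, [0.574, -0.123, 0.011]), (0.91, [0.623, -0.107, 0.008]), (0.86, [0.529, -0.133, 0.009]), (0.46, [0.435, -0.333, 0.035]), (0.36, [0.525, -0.283, 0.033])]
cartridge0_mid [(0.66, [0.488, -0.045, 0.002])]
ball0_center [(0.54, [0.627, -0.112, 0.006])]
dishes [(0.79, [0.742, 0.062, -0.001])]
jar [(0.98, [0.736, 0.186, 0.002]), (0.37, [0.392, 0.267, 0.037]), (0.27, [0.617, -0.021, -0.003])]
tube_rack [(0.58, [0.758, -0.145, -0.003]), (0.5, [0.525, 0.291, 0.035])]
top 2 [[471.7, 0.0, 274.6], [0.0, 47
[... 1009 characters left out ...]
time': 1.5, 'q': array([ 9.62485206e-01,  5.27506812e-01,  1.43269063e+00, -1.90415284e-05,
        1.18139573e+00, -1.78484105e-01]), 'joint_velocities': array([ 0.0010015 ,  0.00136079,  0.00131346, -0.000268  ,  0.00016856,
       -0.00021105]), 'joint_torque': array([-1.03090806e-03, -4.40018749e+01, -1.76978695e+01,  6.32665073e-02,
        5.06173912e-02, -2.91554761e-05]), 'position': array([0.26040517, 0.56814799, 0.2060472 ]), 'tool_rot': array([ 2.13259395e-01,  9.76995614e-01, -3.61675689e-06,  8.03541048e-06]), 'ft_force': array([ 0.15904255, -0.53985677, -0.73633704]), 'moment': array([-0.00659672, -0.02844884, -0.00242508]), 'grip_force': 0.0, 'grip_width': 0.08737013053079726}
```

View pics/scene0.png

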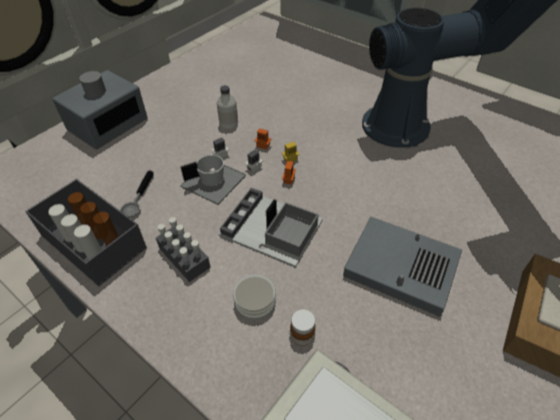

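View pics/top0.png

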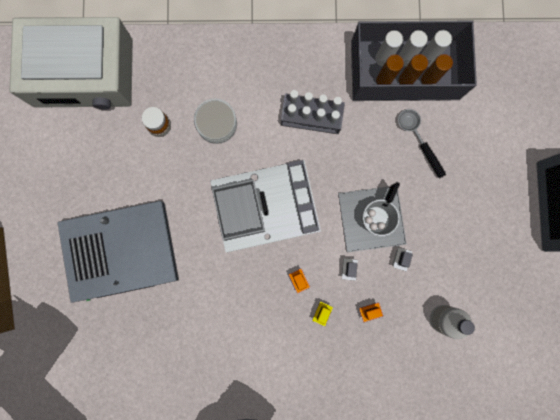

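The real (grey/white) cartridges are at top px (350,268) and (403,258). The look-alikes are orange at (299,280) and (372,312), and yellow at (323,314). The cassette is at (265,205), the housing at (118,250), and the cup at (380,217) with its handle pointing away from the base.

```bash
cat > h.py <<'E'
from rig import robot
import numpy as np, cv2
from scipy.spatial.transform import Rotation as Ro
def Rdown(deg):
    a=np.radians(deg); return np.array([[np.cos(a),np.sin(a),0],[np.sin(a),-np.cos(a),0],[0,0,-1.]])
def cur():
    o=robot.get_obs(); return np.array(o["position"]),Ro.from_quat(o["tool_rot"]).as_matrix(),o
def go(p,R):
    "shift mm / turn deg in the present tool frame to put TCP at p with rotation R"
    P,C,o=cur(); s=C.T@(np.array(p)-P)*1000; w=np.degrees(Ro.from_matrix(C.T@R).as_rotvec())
    print("t",round(o["time"],1),"at",P.round(4),"GO",s.round(1),w.round(2)); return s,w
def pix(c,X):
    q=c["world_to_cam"]@np.r_[X,1]; q=c["mtx"]@q[:3]; return q[:2]/q[2]
def back(c,uv,z):
    W=c["world_to_cam"]; R,t=W[:3,:3],W[:3,3]; o=-R.T@t
    d=R.T@np.linalg.inv(c["mtx"])@np.r_[uv,1.]; return o+d*(z-o[2])/d[2]
def shot(n,name=None):
    c=robot.camera(n)
    if name: cv2.imwrite(f"pics/{name}.png",c["img"][:,:,::-1])
    return c
def find(c,things,n=4):
    for t in things:
        print(t,[(round(d["p"],2),np.round(d["xyz"],4).tolist(),pix(c,d["xyz"]).round().tolist()) for d in robot.tip_of(c,t)[:n]])
E
python3 - <<'E'
from h import *
go([0.457,0.277,0.36],Rdown(190))
go([0.36,0.42,0.36],Rdown(170))
E
```

```text
t 1.5 at [0.2604 0.5681 0.206 ] GO [-300.  -182.7 -153.9] [ -0.     0.   -34.63]
t 1.5 at [0.2604 0.5681 0.206 ] GO [-152.3  -93.2 -153.9] [ -0.     0.   -14.63]
```

Emit:
{"fn": "move_arm", "kwargs": {
  "series": "0 0 -150 0 0 0; 0 0 -150 0 0 0; -150 -91 -150 0 0 -17; -150 -91 -150 0 0 -17; -300 -183 -154 0 0 -35; -300 -183 -154 0 0 -35; -300 -183 -154 0 0 -35; -300 -183 -154 0 0 -35",
  "jaw": 1
}}

```text
time: 2.17
position: [0.3906, 0.3748, 0.3424]
tool_rot: [-0.093, 0.996, 0.0, 0.0]
ft_force: [0.9, 0.8, 0.3]
grip_width: 0.0869
grip_force: 0.0
```

Emit:
{"fn": "move_arm", "kwargs": {
  "series": "0 0 0 0 0 0; 0 0 0 0 0 0; 0 0 0 0 0 0; 0 0 0 0 0 0"
}}

```text
time: 2.5
position: [0.3894, 0.3769, 0.3417]
tool_rot: [-0.091, 0.996, 0.0, -0.0]
ft_force: [-0.6, 0.0, 0.2]
grip_width: 0.0868
grip_force: 0.0
```

```bash
python3 - <<'E'
from h import *
go([0.457,0.277,0.36],Rdown(190))
c=shot("wrist","w1"); find(c,["round_pin","diamond_pin"])
P,R,o=cur(); print(o["q"].round(3)); W=c["world_to_cam"]; print((-W[:3,:3].T@W[:3,3]).round(4), W[:3,:3].round(3).tolist())
E
```

```text
t 2.5 at [0.3894 0.3769 0.3417] GO [ -48.4 -110.5  -18.4] [ 0.02 -0.05  0.44]
round_pin [(0.65, [0.5228, 0.2957, 0.0351], [208.0, 246.0])]
diamond_pin [(0.89, [0.3961, 0.2678, 0.035], [199.0, 156.0])]
[ 0.563  0.28   1.453  0.     1.41  -1.191]
[0.3143 0.3627 0.5207] [[-0.182, 0.983, -0.0], [0.944, 0.174, 0.279], [0.275, 0.051, -0.96]]
```

Emit:
{"fn": "move_arm", "kwargs": {
  "series": "-48 -110 -18 0 0 0; -48 -110 -18 0 0 0; -48 -110 -18 0 0 0; -48 -110 -18 0 0 0; -48 -110 -18 0 0 0; -48 -110 -18 0 0 0"
}}

```text
time: 3.15
position: [0.4566, 0.2773, 0.3596]
tool_rot: [-0.091, 0.996, 0.0, -0.001]
ft_force: [-0.9, 0.2, -0.1]
grip_width: 0.0867
grip_force: 0.0
```

```bash
python3 - <<'E'
from h import *
c=shot("wrist","w2"); find(c,["round_pin","diamond_pin"])
go([0.55,-0.03,0.40],Rdown(192))
E
```

```text
round_pin [(0.79, [0.5233, 0.2922, 0.0357], [282.0, 211.0])]
diamond_pin [(0.73, [0.3949, 0.2703, 0.0329], [284.0, 117.0])]
t 3.3 at [0.4562 0.2778 0.3596] GO [ -36.1 -319.7  -40.5] [ 0.01 -0.05 -1.49]
```

View pics/w2.png

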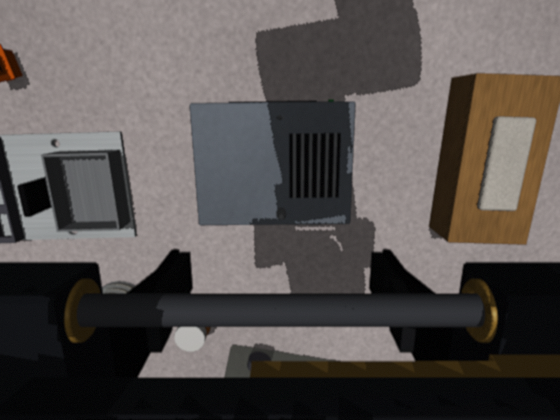

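Emit:
{"fn": "move_arm", "kwargs": {
  "series": "-48 0 40 0 0 0; -48 0 80 0 0 0; -48 0 120 0 0 0; -48 0 160 0 0 0; -48 0 189 0 0 0; -48 0 189 0 0 0; -48 0 189 0 0 0"
}}

```text
time: 3.88
position: [0.5025, 0.2856, 0.1693]
tool_rot: [-0.091, 0.996, -0.001, -0.003]
ft_force: [0.6, 0.1, 0.7]
grip_width: 0.0868
grip_force: 0.0
```

```bash
python3 - <<'E'
from h import *
c=shot("wrist"); find(c,["round_pin","diamond_pin"])
go([0.60,-0.035,0.17],Rdown(192))
im=c["img"][30:250,170:400]; im=cv2.convertScaleAbs(im,alpha=1.8,beta=10)
cv2.imwrite("pics/w3.png",cv2.resize(im,None,fx=3,fy=2.7,interpolation=cv2.INTER_CUBIC)[:,:,::-1])
np.save("w3.npy",c["img"]);print(c["world_to_cam"].tolist())
E
```

```text
round_pin [(0.97, [0.5262, 0.2953, 0.0353], [287.0, 224.0])]
diamond_pin [(0.83, [0.3939, 0.2663, 0.0348], [282.0, 63.0])]
t 4.0 at [0.5064 0.2865 0.174 ] GO [ -33.8 -333.1    3.9] [ 0.04  0.34 -1.57]
[[-0.18222760610596708, 0.9832558693756288, -0.0009974523881778297, -0.1887957915623999], [0.9453529255566844, 0.17548178854615856, 0.2747980859286696, -0.5482357800298466], [0.2703718656116197, 0.0491328528280159, -0.9615014389269911, 0.2061278306071619], [0.0, 0.0, 0.0, 1.0]]
```

View pics/w3.png

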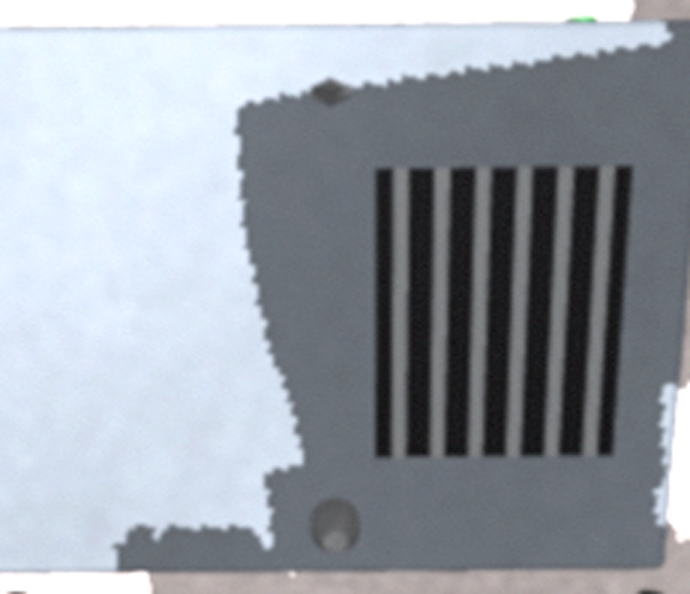

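The round pin shows at crop (336,525) with its bright top at (337,540). The diamond pin is at (330,92).

```bash
python3 - <<'E'
from h import *
W=np.array([[-0.18222760610596708, 0.9832558693756288, -0.0009974523881778297, -0.1887957915623999], [0.9453529255566844, 0.17548178854615856, 0.2747980859286696, -0.5482357800298466], [0.2703718656116197, 0.0491328528280159, -0.9615014389269911, 0.2061278306071619], [0.0, 0.0, 0.0, 1.0]])
c=dict(world_to_cam=W,mtx=robot.camera("wrist")["mtx"]); print(c["mtx"].round(1).tolist())
f=lambda x,y:(170+(x+.5)/3-.5,30+(y+.5)/2.7-.5)
print("round top",back(c,f(337,540),.060),"foot edge",back(c,f(336,498),.036),"sides",back(c,f(312,522),.05),back(c,f(360,522),.05))
print("diam",back(c,f(330,92),.054),back(c,f(330,92),.036),"tips",back(c,f(308,92),.047),back(c,f(351,92),.047))
R,t=W[:3,:3],W[:3,3];print("cam",-R.T@t)
go([0.60,-0.035,0.17],Rdown(192))
E
```

```text
[[363.1, 0.0, 280.4], [0.0, 363.1, 211.8], [0.0, 0.0, 1.0]]
round top [0.52443605 0.29059436 0.06      ] foot edge [0.51802312 0.28917013 0.036     ] sides [0.52311784 0.28306343 0.05      ] [0.52059699 0.29664116 0.05      ]
diam [0.39668437 0.26498702 0.054     ] [0.39476273 0.26457619 0.036     ] tips [0.39697068 0.25924674 0.047     ] [0.39495047 0.27015392 0.047     ]
cam [0.42814133 0.27171232 0.34865803]
t 4.1 at [0.5065 0.2864 0.1742] GO [ -33.8 -333.     4.1] [ 0.05  0.37 -1.58]
```

Emit:
{"fn": "move_arm", "kwargs": {
  "series": "0 0 -40 0 0 0; -17 -165 -40 0 0 -1; -17 -165 -40 0 0 -1; -34 -333 -40 0 0 -1.5; -34 -333 -40 0 0 -1.5; -34 -333 -40 0 0 -1.5; -34 -333 -40 0 0 -1.5; -34 -333 -40 0 0 -1.5"
}}

```text
time: 4.75
position: [0.5876, 0.003, 0.2142]
tool_rot: [-0.103, 0.995, -0.001, 0.003]
ft_force: [1.2, 0.8, 0.5]
grip_width: 0.0871
grip_force: 0.0
```

```bash
python3 - <<'E'
from h import *
go([0.60,-0.035,0.17],Rdown(192))
E
```

```text
t 4.8 at [0.5876 0.003  0.2142] GO [ -4.1 -39.7  44.3] [-0.12  0.31 -0.12]
```

Emit:
{"fn": "move_arm", "kwargs": {
  "series": "-4 -40 44 0 0 0; -4 -40 44 0 0 0; -4 -40 44 0 0 0; -4 -40 44 0 0 0; -4 -40 44 0 0 0; -4 -40 44 0 0 0"
}}

```text
time: 5.25
position: [0.5984, -0.0314, 0.1686]
tool_rot: [-0.105, 0.995, -0.0, 0.001]
ft_force: [1.0, 0.0, 0.6]
grip_width: 0.0868
grip_force: 0.0
```

```bash
python3 - <<'E'
from h import *
c=shot("wrist"); find(c,["round_hole","diamond_hole","fin","basket","bay0"])
P,R,o=cur(); print(P,R.round(4).tolist())
im=c["img"][10:250,120:410]; im=cv2.convertScaleAbs(im,alpha=1.2,beta=0)
cv2.imwrite("pics/w4.png",cv2.resize(im,None,fx=2.5,fy=2.5,interpolation=cv2.INTER_CUBIC)[:,:,::-1])
np.save("w4.npy",c["img"]);np.save("W4.npy",c["world_to_cam"])
E
```

```text
round_hole [(0.73, [0.6193, -0.0236, 0.0044], [284.0, 210.0])]
diamond_hole [(0.96, [0.4897, -0.0469, 0.001], [289.0, 67.0]), (0.64, [0.5366, -0.2672, 0.0191], [23.0, 65.0])]
fin [(0.55, [0.5532, -0.0393, 0.0696], [283.0, 148.0]), (0.43, [0.5736, -0.1242, 0.0084], [188.0, 143.0])]
basket [(0.77, [0.5438, 0.0142, 0.0108], [342.0, 143.0]), (0.19, [0.5221, -0.1344, 0.0089], [185.0, 82.0])]
bay0 [(0.96, [0.5701, -0.1231, 0.0066], [190.0, 139.0]), (0.75, [0.6182, -0.1142, 0.0058], [193.0, 190.0]), (0.64, [0.523, -0.131, 0.006], [189.0, 84.0])]
[ 0.59815026 -0.03250422  0.1674222 ] [[-0.9784, -0.2069, 0.0006], [-0.2069, 0.9784, -0.0002], [-0.0006, -0.0003, -1.0]]
```

View pics/w4.png

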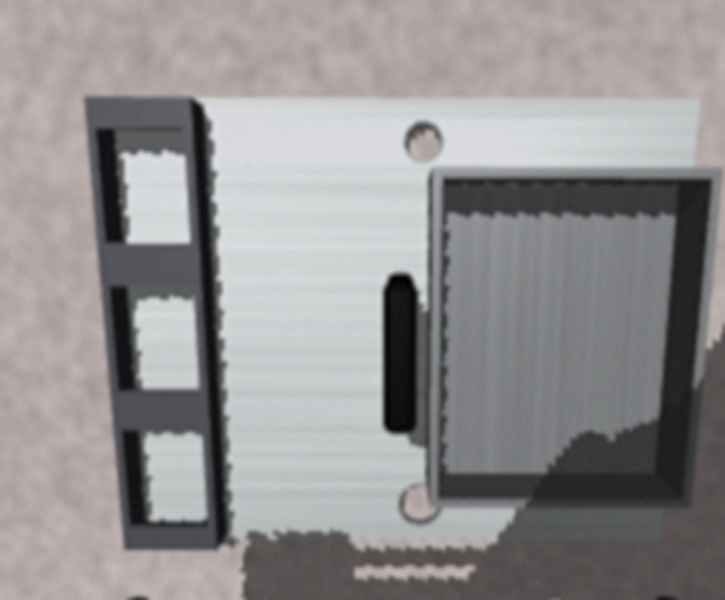

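Holes show at crop (424,141) (small) and (420,503) (large). The fin is at (400,352), the basket on its right and the bays on its left.

```bash
python3 - <<'E'
from h import *
c=dict(world_to_cam=np.load("W4.npy"),mtx=robot.camera("wrist")["mtx"])
f=lambda x,y:(120+(x+.5)/2.5-.5,10+(y+.5)/2.5-.5)
d=back(c,f(424,141),.008); r=back(c,f(419,503),.008); v=r-d
print(d,r,np.linalg.norm(v),np.degrees(np.arctan2(v[1],v[0])))
for p in [(384,352),(416,352),(400,272),(400,434)]: print(back(c,f(*p),.086))
a=np.arctan2(v[1],v[0]); u=np.array([np.cos(a),np.sin(a)]); n=np.array([-u[1],u[0]])
fin=(d+r)[:2]/2-.008*n; print("fin",fin)
go([*fin,0.075],Rdown(np.degrees(a)+180))
# plate corners
for p in [(85,97),(698,98)]: print(back(c,f(*p),.008))
E
```

```text
[ 0.48984541 -0.04713669  0.008     ] [ 0.61862911 -0.02074754  0.008     ] 0.13145960217291436 11.580214769223602
[ 0.55483076 -0.04633036  0.086     ]
[ 0.55292163 -0.03737954  0.086     ]
[ 0.53218665 -0.04646569  0.086     ]
[ 0.57724903 -0.03688623  0.086     ]
fin [ 0.55584318 -0.04177927]
t 5.6 at [ 0.5981 -0.0327  0.1673] GO [43.3 -0.1 92.2] [-0.01  0.02  0.34]
[ 0.50037877 -0.1643372   0.008     ]
[0.45670939 0.04214206 0.008     ]
```

Emit:
{"fn": "move_arm", "kwargs": {
  "series": "43 0 0 0 0 0; 43 0 0 0 0 0; 43 0 30 0 0 0; 43 0 60 0 0 0; 43 0 80 0 0 0; 43 0 88 0 0 0; 43 0 92 0 0 0.3; 43 0 92 0 0 0.3",
  "jaw": 0.45
}}

```text
time: 6.27
position: [0.5558, -0.042, 0.0746]
tool_rot: [-0.101, 0.995, 0.0, -0.001]
ft_force: [-1.1, -0.1, -0.6]
grip_width: 0.0436
grip_force: 0.0
```

```bash
python3 - <<'E'
from h import *
go([.5555,-.0418,0.075],Rdown(191.5)); c=shot("wrist"); find(c,["fin","round_hole","diamond_hole"])
c=shot("scene"); find(c,["fin","round_hole","diamond_hole"])
E
```

```text
t 6.3 at [ 0.5558 -0.042   0.0746] GO [ 0.3  0.3 -0.4] [ 0.03 -0.06  0.06]
fin [(0.75, [0.5504, -0.044, 0.0673], [280.0, 241.0])]
round_hole [(0.83, [0.6206, -0.0207, 0.0014], [291.0, 299.0]), (0.66, [0.491, -0.0461, -0.0023], [294.0, 125.0])]
diamond_hole [(0.57, [0.4873, -0.0462, -0.0006], [295.0, 119.0]), (0.34, [0.5229, -0.1314, 0.0084], [160.0, 147.0])]
fin [(0.68, [0.5597, -0.0418, 0.0693], [269.0, 210.0]), (0.16, [0.6245, -0.1124, 0.0055], [232.0, 230.0])]
round_hole [(0.88, [0.6143, -0.0206, -0.0039], [263.0, 248.0])]
diamond_hole [(0.64, [0.7365, 0.1861, 0.0007], [301.0, 333.0])]
```

Close and lift. In the carry the wrist camera can see the diamond hole.

Emit:
{"fn": "move_arm", "kwargs": {
  "series": "0 0 0 0 0 0; 0 0 0 0 0 0; 0 0 0 0 0 0; 0 0 0 0 0 0; 0 0 0 0 0 0; 0 0 0 0 0 0",
  "jaw": 0,
  "newtons": 50
}}

```text
time: 7.17
position: [0.556, -0.0421, 0.0749]
tool_rot: [-0.101, 0.995, 0.0, -0.0]
ft_force: [-0.1, 0.8, 0.9]
grip_width: 0.0072
grip_force: 0.0
```

Emit:
{"fn": "move_arm", "kwargs": {
  "series": "0 0 -5 0 0 0; 0 0 -15 0 0 0; 0 0 -40 0 0 0; 0 0 -75 0 0 0; 0 0 -110 0 0 0; 0 0 -130 0 0 0; 0 0 -130 0 0 0; 0 0 -130 0 0 0"
}}

```text
time: 7.83
position: [0.5569, -0.0423, 0.2072]
tool_rot: [-0.101, 0.995, -0.001, 0.002]
ft_force: [-0.5, 0.6, -0.5]
grip_width: 0.0003
grip_force: 0.0
```

```bash
python3 - <<'E'
from h import *
c=shot("wrist"); find(c,["fin","round_hole","diamond_hole"])
P,R,o=cur(); print(P,R.round(4).tolist(),o["ft_force"],o["moment"],o["grip_width"])
c["img"]=c["img"]
cv2.imwrite("pics/w5.png",cv2.resize(c["img"][60:340,120:440],None,fx=2.2,fy=2.1,interpolation=cv2.INTER_CUBIC)[:,:,::-1])
np.save("W5.npy",c["world_to_cam"])
E
```

```text
fin [(0.74, [0.5525, -0.0426, 0.0686], [282.0, 189.0])]
round_hole [(0.59, [0.6182, -0.0211, 0.0008], [289.0, 235.0])]
diamond_hole [(0.75, [0.4903, -0.0478, -0.0004], [289.0, 115.0])]
[ 0.55479224 -0.04173974  0.20355917] [[-0.9797, -0.2006, -0.0032], [-0.2006, 0.9797, 0.0009], [0.003, 0.0015, -1.0]] [-0.16479476 -0.12576505  0.5225567 ] [0.01229299 0.03228962 0.02540632] 0.00044232381004149016
```

View pics/w5.png

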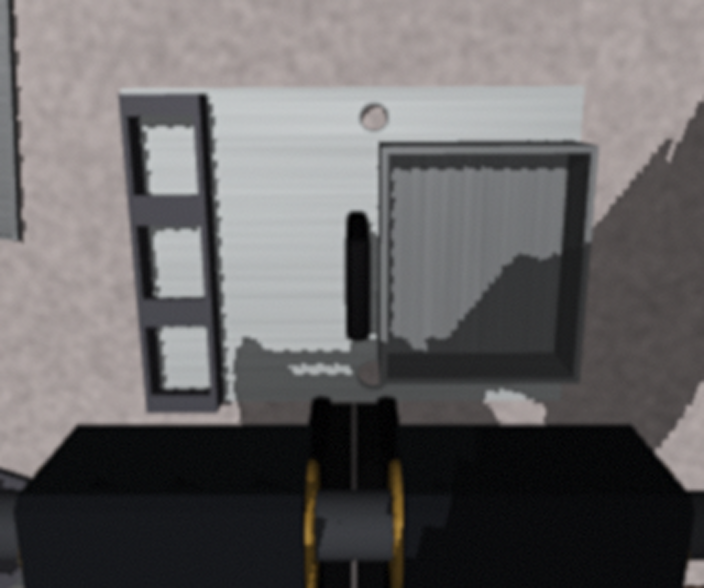

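```bash
python3 - <<'E'
from h import *
c=shot("wrist"); P,R,o=cur()
for n,X in [("tip",P+R@[0,0,.022]),("fin top at tcp",[*P[:2],.086]),("fin foot",[*P[:2],.008])]:
    u=pix(c,np.array(X)); print(n,X,u,(u[0]-120)*2.2,(u[1]-60)*2.1)
t=shot("top"); print(pix(t,np.array([*P[:2],.086])),pix(t,P))
cv2.imwrite("pics/t2.png",cv2.resize(t["img"][120:300,180:420],None,fx=3,fy=3,interpolation=cv2.INTER_CUBIC)[:,:,::-1])
E
```

```text
tip [ 0.554853   -0.04176834  0.18151857] [280.93306728 241.16224194] 354.05274801003384 380.4407080682444
fin top at tcp [np.float64(0.5549224563023775), np.float64(-0.041788234818087626), 0.086] [280.60703377 201.01506025] 353.33547430409885 296.1316265181565
fin foot [np.float64(0.5549224563023775), np.float64(-0.041788234818087626), 0.008] [280.48327709 182.52221168] 353.0632095896786 257.2966445283912
[262.26958614 201.74392706] [261.16920634 193.91197919]
```

View pics/t2.png

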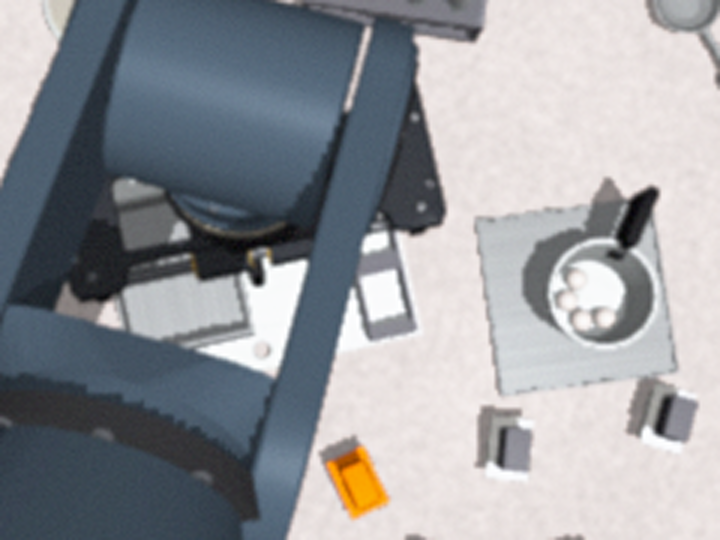

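Four balls in the cup. The jaws shut fully without holding the fin, so I'll go down again and watch the opening while closing.

Emit:
{"fn": "move_arm", "kwargs": {
  "series": "0 0 0 0 0 0; 0 0 0 0 0 0; 0 0 0 0 0 0; 0 0 0 0 0 0; 0 0 0 0 0 0; 0 0 0 0 0 0; 0 0 30 0 0 0; 0 0 60 0 0 0",
  "jaw": 0.45
}}

```text
time: 8.8
position: [0.5582, -0.0426, 0.1464]
tool_rot: [-0.101, 0.995, -0.001, 0.003]
ft_force: [-0.2, 0.5, -0.8]
grip_width: 0.0381
grip_force: 0.0
```

Emit:
{"fn": "move_arm", "kwargs": {
  "series": "0 0 30 0 0 0; 0 0 50 0 0 0; 0 0 64 0 0 0; 0 0 69 0 0 0; 0 0 70 0 0 0; 0 0 70 0 0 0"
}}

```text
time: 9.3
position: [0.5564, -0.0422, 0.0752]
tool_rot: [-0.101, 0.995, -0.0, 0.0]
ft_force: [-0.5, 0.0, -0.7]
grip_width: 0.0394
grip_force: 0.0
```

Emit:
{"fn": "move_arm", "kwargs": {
  "series": "0 0 0 0 0 0; 0 0 0 0 0 0; 0 0 0 0 0 0; 0 0 0 0 0 0",
  "jaw": 0,
  "newtons": 50
}}

```text
time: 9.63
position: [0.5565, -0.0422, 0.0758]
tool_rot: [-0.101, 0.995, -0.0, 0.001]
ft_force: [-0.0, -0.8, -0.2]
grip_width: 0.0199
grip_force: 0.0
```

Emit:
{"fn": "move_arm", "kwargs": {
  "series": "0 0 0 0 0 0; 0 0 0 0 0 0"
}}

```text
time: 9.8
position: [0.5561, -0.0421, 0.0753]
tool_rot: [-0.101, 0.995, -0.0, 0.0]
ft_force: [-0.4, 0.2, 0.0]
grip_width: 0.007
grip_force: 0.0
```

Emit:
{"fn": "move_arm", "kwargs": {
  "series": "0 0 0 0 0 0; 0 0 0 0 0 0; 0 0 0 0 0 0; 0 0 0 0 0 0"
}}

```text
time: 10.13
position: [0.556, -0.0421, 0.0749]
tool_rot: [-0.101, 0.995, 0.0, -0.0]
ft_force: [0.1, 0.5, 0.3]
grip_width: 0.0005
grip_force: 0.0
```

```bash
python3 - <<'E'
from h import *
c=shot("wrist"); P,R,o=cur(); print(P,o["grip_width"],o["grip_force"],pix(c,P+R@[0,0,.022]))
find(c,["fin"])
cv2.imwrite("pics/w6.png",cv2.resize(c["img"][60:360,120:440],None,fx=2.2,fy=1.9,interpolation=cv2.INTER_CUBIC)[:,:,::-1])
E
```

```text
[ 0.5559558  -0.0420616   0.07489923] 0.00023797683222580014 0.0 [281.03247206 240.97591445]
fin [(0.75, [0.5504, -0.0409, 0.0681], [285.0, 242.0])]
```

View pics/w6.png

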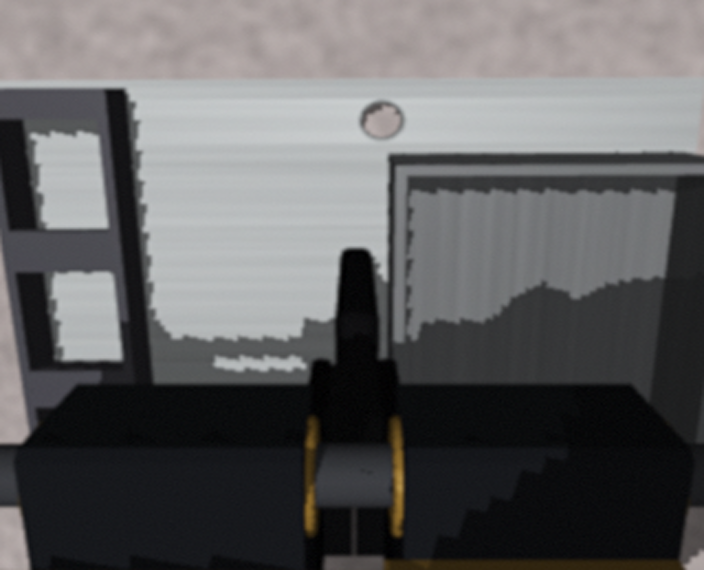

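```bash
python3 - <<'E'
from h import *
c=shot("wrist"); P,R,o=cur(); print(R.round(3).tolist())
cr=lambda X:(pix(c,np.array(X))-[120,60])*[2.2,1.9]
a=np.radians(11.5);u=np.array([np.cos(a),np.sin(a)]);n=np.array([-u[1],u[0]]);F=np.array([.5555,-.0418])
for z in(.086,.05,.008):
    for s in(-.022,.022): print("fin",z,s,cr([*(F+u*s),z]).round())
print("hole",cr([.4898,-.0471,.008]).round())
for dz in (.022,0,-.02,-.04):
  print("finger",dz,[cr(P+R@[dx,dy,dz]).round().tolist() for dx in(-.0095,.0095) for dy in(-.015,0,.015)])
E
```

```text
[[-0.98, -0.201, -0.0], [-0.201, 0.98, 0.0], [0.0, 0.0, -1.0]]
fin 0.086 -0.022 [356. 308.]
fin 0.086 0.022 [356. 461.]
fin 0.05 -0.022 [356. 272.]
fin 0.05 0.022 [355. 403.]
fin 0.008 -0.022 [355. 242.]
fin 0.008 0.022 [355. 355.]
hole [382. 119.]
finger 0.022 [[299.0, 372.0], [354.0, 372.0], [409.0, 372.0], [298.0, 315.0], [354.0, 315.0], [411.0, 315.0]]
finger 0 [[293.0, 403.0], [354.0, 403.0], [416.0, 403.0], [292.0, 340.0], [354.0, 340.0], [417.0, 340.0]]
finger -0.02 [[287.0, 437.0], [355.0, 437.0], [422.0, 437.0], [285.0, 368.0], [355.0, 368.0], [425.0, 369.0]]
finger -0.04 [[279.0, 480.0], [355.0, 480.0], [431.0, 480.0], [276.0, 404.0], [355.0, 404.0], [433.0, 404.0]]
```

The tip rows (about 251 in every wrist picture) and the 180 px finger gap at 87 mm opening put the real fingertips about 40 mm higher than stated. The jaws therefore closed above the fin. I'll open and go lower, watching the force.

Emit:
{"fn": "move_arm", "kwargs": {
  "series": "0 0 0 0 0 0; 0 0 0 0 0 0; 0 0 0 0 0 0; 0 0 0 0 0 0; 0 0 0 0 0 0; 0 0 5 0 0 0; 0 0 10 0 0 0",
  "jaw": 0.33
}}

```text
time: 10.87
position: [0.5562, -0.0421, 0.0648]
tool_rot: [-0.101, 0.995, -0.0, 0.0]
ft_force: [0.5, -0.5, 1.0]
grip_width: 0.0282
grip_force: 0.0
```

Emit:
{"fn": "move_arm", "kwargs": {
  "series": "0 0 4 0 0 0; 0 0 8 0 0 0; 0 0 8 0 0 0; 0 0 8 0 0 0"
}}

```text
time: 11.2
position: [0.5557, -0.042, 0.0564]
tool_rot: [-0.101, 0.995, 0.0, -0.0]
ft_force: [-0.4, 0.6, -0.4]
grip_width: 0.0287
grip_force: 0.0
```

Emit:
{"fn": "move_arm", "kwargs": {
  "series": "0 0 0 0 0 0; 0 0 0 0 0 0; 0 0 0 0 0 0; 0 0 0 0 0 0; 0 0 0 0 0 0; 0 0 0 0 0 0",
  "jaw": 0,
  "newtons": 10
}}

```text
time: 11.7
position: [0.5561, -0.0419, 0.0572]
tool_rot: [-0.101, 0.995, 0.0, 0.0]
ft_force: [-0.9, 1.3, 1.9]
grip_width: 0.0102
grip_force: 10.0
```

Confirmed: the jaws stop at 10.2 mm on the fin. I'll lower further for a full-pad grip.

Emit:
{"fn": "move_arm", "kwargs": {
  "series": "0 0 0 0 0 0; 0 0 0 0 0 0; 0 0 0 0 0 0; 0 0 6 0 0 0; 0 0 12 0 0 0; 0 0 16 0 0 0; 0 0 20 0 0 0; 0 0 20 0 0 0",
  "jaw": 0.3
}}

```text
time: 12.37
position: [0.5552, -0.0419, 0.0357]
tool_rot: [-0.101, 0.995, 0.0, -0.001]
ft_force: [-0.5, -0.5, -0.1]
grip_width: 0.0262
grip_force: 0.0
```

Emit:
{"fn": "move_arm", "kwargs": {
  "series": "0 0 0 0 0 0; 0 0 0 0 0 0; 0 0 0 0 0 0; 0 0 0 0 0 0; 0 0 0 0 0 0; 0 0 0 0 0 0",
  "jaw": 0,
  "newtons": 55
}}

```text
time: 12.87
position: [0.5561, -0.042, 0.0371]
tool_rot: [-0.101, 0.995, -0.0, 0.0]
ft_force: [-0.0, 0.7, -0.4]
grip_width: 0.0097
grip_force: 55.0
```

```bash
python3 - <<'E'
from h import *
P,R,o=cur(); print(P,R.round(4).tolist(),o["ft_force"].round(1),o["grip_width"],o["grip_force"])
E
```

```text
[ 0.55614014 -0.04204869  0.0371395 ] [[-0.9796, -0.2008, 0.0004], [-0.2008, 0.9796, -0.0001], [-0.0004, -0.0002, -1.0]] [-0.   0.7 -0.4] 0.009749156753274002 54.99589906074107
```

Emit:
{"fn": "move_arm", "kwargs": {
  "series": "0 0 -5 0 0 0; 0 0 -20 0 0 0; 0 0 -45 0 0 0; 0 0 -70 0 0 0; 0 0 -95 0 0 0; 0 0 -110 0 0 0; 0 0 -120 0 0 0; 0 0 -120 0 0 0"
}}

```text
time: 13.53
position: [0.5567, -0.0422, 0.1587]
tool_rot: [-0.101, 0.995, -0.001, 0.001]
ft_force: [-0.2, -1.3, -5.3]
grip_width: 0.01
grip_force: 55.0
```

```bash
python3 - <<'E'
from h import *
c=shot("wrist"); find(c,["fin","diamond_hole","basket"],2)
P,R,o=cur(); print(P,o["ft_force"].round(1),o["moment"].round(2),o["grip_width"])
# gripped-cassette geometry expected: diamond hole in tool frame
a=np.radians(11.6);u=np.array([np.cos(a),np.sin(a),0]);n=np.array([-u[1],u[0],0])
F=np.array([.5558,-.0418,0]); T=np.array([.5561,-.0420,.0371])
X=F-.066*u+.008*n+[0,0,.008]-T; R0=Rdown(191.6); X=P+R@(R0.T@X); print("expected px of small hole",pix(c,X))
im=c["img"][60:260,200:380];cv2.imwrite("pics/w7.png",cv2.resize(im,None,fx=3.5,fy=3,interpolation=cv2.INTER_CUBIC)[:,:,::-1])
go([.4618,.2699,.157],Rdown(191.2))
E
```

```text
fin [(0.64, [0.5545, -0.0433, 0.1927], [280.0, 282.0])]
diamond_hole [(0.81, [0.4883, -0.0466, 0.1208], [298.0, 121.0])]
basket [(0.97, [0.5453, 0.0123, 0.1298], [373.0, 237.0])]
[ 0.55450825 -0.04169708  0.15534208] [ 0.3  1.2 -5.3] [0.01 0.03 0.01] 0.009454320136916206
expected px of small hole [297.72071597 120.79404628]
t 13.7 at [ 0.5545 -0.0417  0.1553] GO [ 28.3 323.9  -1. ] [ 0.1  -0.2   0.37]
```

View pics/w7.png

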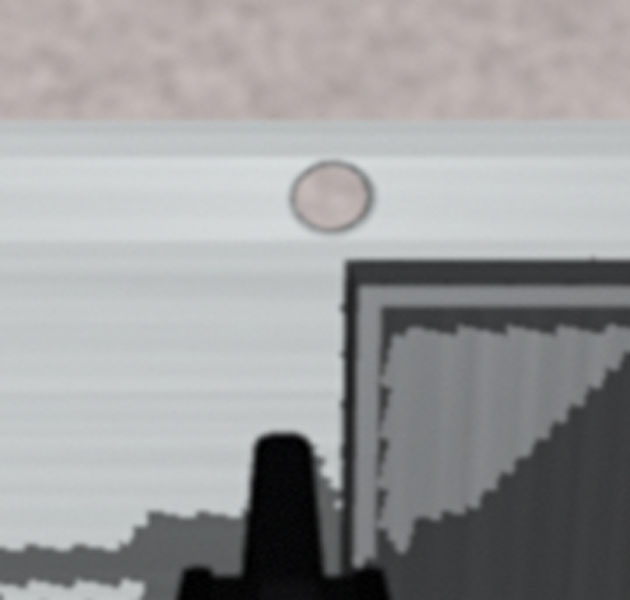

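```bash
python3 - <<'E'
from h import *
P,R,o=cur(); c=shot("wrist"); P,R,o=cur()
g=cv2.cvtColor(c["img"][100:150,270:320],cv2.COLOR_RGB2HSV).astype(int)
m=((c["img"][100:150,270:320].astype(int)@[1,0,-1])>8).astype(np.uint8)  # pinkish table seen through hole
n,l,s,ce=cv2.connectedComponentsWithStats(m); print([(s[i].tolist(),ce[i].round(1).tolist()) for i in range(1,n) if s[i,4]>30])
for uv in [(294.3,125.3),(297.7,120.8)]:
  for z in (P[2]-.037+.008,):
    H=back(c,uv,z); print(uv,"world",H,"tool mm",(R.T@(H-P)*1000).round(2))
W=c["world_to_cam"];print("cam in tool",(R.T@(-W[:3,:3].T@W[:3,3]-P)*1000).round(1), P,R.round(4).tolist())
go([.4618,.2699,.157],Rdown(191.2))
E
```

```text
[([15, 16, 20, 20, 307], [24.2, 25.1])]
(294.3, 125.3) world [ 0.4881084  -0.04773209  0.12632184] tool mm [66.31  7.43 29.23]
(297.7, 120.8) world [ 0.48534322 -0.04639353  0.12632184] tool mm [68.75  9.29 29.24]
cam in tool [  76.7   -0.3 -179. ] [ 0.55466256 -0.04174201  0.15532184] [[-0.9797, -0.2005, -0.0036], [-0.2005, 0.9797, 0.001], [0.0033, 0.0017, -1.0]]
t 13.8 at [ 0.5547 -0.0417  0.1553] GO [ 28.5 323.9  -1. ] [ 0.1  -0.19  0.37]
```

Emit:
{"fn": "move_arm", "kwargs": {
  "series": "7 81 -1 0 0 0; 14 110 -1 0 0 0; 18 165 -1 0 0 0.2; 22 220 -1 0 0 0.4; 25 270 -1 0 0 0.4; 28 305 -1 0 0 0.4; 28 325 -1 0 0 0.4; 28 325 -1 0 0 0.4"
}}

```text
time: 14.45
position: [0.4613, 0.2731, 0.1568]
tool_rot: [-0.098, 0.995, 0.0, -0.001]
ft_force: [-0.4, -0.1, -5.9]
grip_width: 0.0095
grip_force: 55.0
```

Emit:
{"fn": "move_arm", "kwargs": {
  "series": "0 0 0 0 0 0; 0 0 0 0 0 0; 0 0 0 0 0 0; 0 0 0 0 0 0; 0 0 0 0 0 0; 0 0 0 0 0 0"
}}

```text
time: 14.95
position: [0.4638, 0.2695, 0.1578]
tool_rot: [-0.096, 0.995, -0.0, -0.0]
ft_force: [-0.7, 0.3, -5.3]
grip_width: 0.0093
grip_force: 55.0
```

```bash
python3 - <<'E'
from h import *
c=shot("wrist"); go([.4618,.2706,.105],Rdown(191.2))
c=shot("scene"); find(c,["round_pin","round_hole","diamond_hole"],2)
E
```

```text
t 15.0 at [0.4638 0.2696 0.1579] GO [ 1.8  1.4 52.9] [-0.01 -0.01 -0.15]
round_pin [(0.67, [0.5286, 0.2926, 0.0385], [399.0, 283.0])]
round_hole [(0.73, [0.5261, 0.2913, 0.1175], [407.0, 261.0]), (0.53, [0.4791, 0.1821, 0.1291], [372.0, 218.0])]
diamond_hole [(0.79, [0.3952, 0.2643, 0.1199], [424.0, 216.0])]
```

Emit:
{"fn": "move_arm", "kwargs": {
  "series": "2 1.4 20 0 0 0; 2 1.4 35 0 0 0; 2 1.4 45 0 0 0; 2 1.4 50 0 0 0; 2 1.4 50 0 0 0; 2 1.4 50 0 0 0; 2 1.4 50 0 0 0"
}}

```text
time: 15.78
position: [0.462, 0.272, 0.1086]
tool_rot: [-0.097, 0.995, 0.0, 0.001]
ft_force: [-0.3, -0.3, -5.2]
grip_width: 0.0096
grip_force: 55.0
```

```bash
python3 - <<'E'
from h import *
c=shot("wrist"); P,R,o=cur(); go([.4618,.2706,.105],Rdown(191.2))
print("hole",pix(c,P+R@[.0663,.0075,.029]), "pin top", pix(c,np.array([.3952,.2656,.054])))
s=shot("scene")
a=cv2.resize(c["img"][100:150,270:330],(480,400),interpolation=cv2.INTER_CUBIC)
b=cv2.resize(s["img"][205:285,360:440],(300,400),interpolation=cv2.INTER_CUBIC)
cv2.imwrite("pics/w8.png",cv2.convertScaleAbs(np.hstack([a,b]),alpha=1.5)[:,:,::-1])
E
```

```text
t 15.8 at [0.462  0.272  0.1088] GO [ 0.4 -1.3  3.8] [ 0.01  0.12 -0.02]
hole [294.57733019 125.1188041 ] pin top [291.75710892 122.12347756]
```

View pics/w8.png

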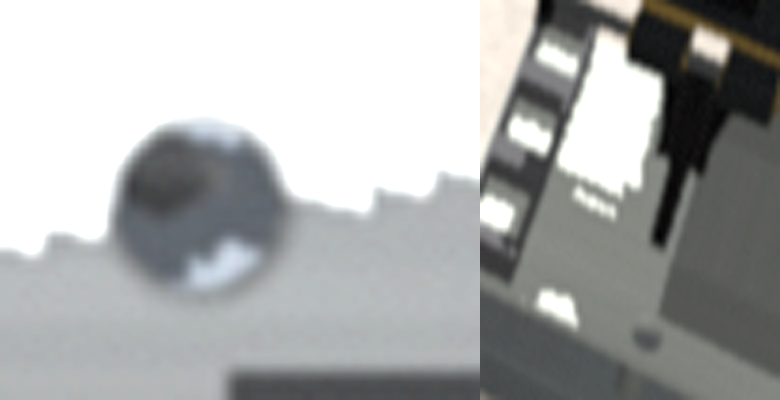

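The diamond pin shows through the small hole at crop (165,178), up-left of the hole's centre (200,207).

```bash
python3 - <<'E'
from h import *
c=shot("wrist"); P,R,o=cur()
for n,uv,z in [("pin54",(290.4,121.8),.054),("pin47",(290.4,121.8),.047),("hole",(294.6,125.5),P[2]-.029)]:
    X=back(c,uv,z); print(n,X.round(4),(R.T@(X-P)*1000).round(2))
go([.4618,.2706,.105],Rdown(191.2))
E
```

```text
pin54 [0.3951 0.2647 0.054 ] [66.88  5.84 54.6 ]
pin47 [0.3953 0.265  0.047 ] [66.59  6.03 61.6 ]
hole [0.3956 0.2665 0.0797] [65.94  7.52 28.89]
t 15.9 at [0.4617 0.2719 0.1087] GO [ 0.2 -1.3  3.7] [ 0.01  0.1  -0.02]
```

Emit:
{"fn": "move_arm", "kwargs": {
  "series": "0.5 -1.5 0 0 0 0; 0.5 -1.5 4 0 0 0; 0.5 -1.5 8 0 0 0; 0.5 -1.5 12 0 0 0; 0.5 -1.5 15 0 0 0; 0.5 -1.5 17 0 0 0; 0.5 -1.5 17 0 0 0; 0.5 -1.5 17 0 0 0"
}}

```text
time: 16.6
position: [0.4608, 0.2701, 0.0907]
tool_rot: [-0.097, 0.995, -0.0, -0.0]
ft_force: [0.4, 0.4, -5.3]
grip_width: 0.0095
grip_force: 55.0
```

Emit:
{"fn": "move_arm", "kwargs": {
  "series": "0 0 1 0 0 0; 0 0 2 0 0 0; 0 0 3 0 0 0; 0 0 4 0 0 0; 0 0 4 0 0 0; 0 0 4 0 0 0"
}}

```text
time: 17.1
position: [0.4609, 0.2701, 0.0869]
tool_rot: [-0.097, 0.995, -0.0, -0.0]
ft_force: [0.2, -0.1, -6.5]
grip_width: 0.0094
grip_force: 55.0
```

```bash
python3 - <<'E'
from h import *
P,R,o=cur();print(o["ft_force"].round(1),o["moment"].round(2)); go([.4618,.2706,.073],Rdown(191.2))
E
```

```text
[ 0.2 -0.1 -6.5] [-0.03  0.03  0.02]
t 17.1 at [0.4609 0.2701 0.0869] GO [-1.   0.3 13.9] [-0.   -0.01 -0.03]
```

Emit:
{"fn": "move_arm", "kwargs": {
  "series": "0 0 1 0 0 0; 0 0 2 0 0 0; 0 0 3 0 0 0; 0 0 4 0 0 0; 0 0 5 0 0 0; 0 0 6 0 0 0; 0 0 6 0 0 0"
}}

```text
time: 17.68
position: [0.4608, 0.2701, 0.0807]
tool_rot: [-0.097, 0.995, -0.0, -0.0]
ft_force: [0.0, -0.6, -5.9]
grip_width: 0.0095
grip_force: 55.0
```

Emit:
{"fn": "move_arm", "kwargs": {
  "series": "0 0 1 0 0 0; 0 0 2 0 0 0; 0 0 3 0 0 0; 0 0 4 0 0 0; 0 0 5 0 0 0; 0 0 6 0 0 0; 0 0 6 0 0 0"
}}

```text
time: 18.27
position: [0.4607, 0.2701, 0.0747]
tool_rot: [-0.097, 0.995, -0.0, -0.0]
ft_force: [-0.1, 0.3, -5.3]
grip_width: 0.0094
grip_force: 55.0
```

```bash
python3 - <<'E'
from h import *
P,R,o=cur();print(o["ft_force"].round(1),o["moment"].round(2)); go([.4618,.2706,.073],Rdown(191.2))
E
```

```text
[-0.1  0.3 -5.3] [0.04 0.02 0.  ]
t 18.3 at [0.4607 0.2701 0.0747] GO [-1.1  0.3  1.7] [-0.   -0.03 -0.02]
```

Emit:
{"fn": "move_arm", "kwargs": {
  "series": "0 0 0.5 0 0 0; 0 0 1 0 0 0; 0 0 1.5 0 0 0; 0 0 2 0 0 0; 0 0 2 0 0 0"
}}

```text
time: 18.68
position: [0.461, 0.2701, 0.0732]
tool_rot: [-0.097, 0.995, 0.0, 0.0]
ft_force: [-1.2, 0.3, -3.1]
grip_width: 0.0096
grip_force: 55.0
```

Emit:
{"fn": "move_arm", "kwargs": {
  "series": "0 0 0.5 0 0 0; 0 0 1 0 0 0; 0 0 1.5 0 0 0; 0 0 1.5 0 0 0"
}}

```text
time: 19.02
position: [0.461, 0.2701, 0.0731]
tool_rot: [-0.097, 0.995, 0.0, 0.0]
ft_force: [-1.8, -1.6, 8.9]
grip_width: 0.0094
grip_force: 55.0
```

Seated: the descent stopped at z 0.0731 with 9 N. Release, rise, and go to the cup.

Emit:
{"fn": "move_arm", "kwargs": {
  "series": "0 0 0 0 0 0; 0 0 0 0 0 0; 0 0 0 0 0 0; 0 0 -5 0 0 0; 0 0 -35 0 0 0; 0 0 -75 0 0 0; 0 0 -115 0 0 0; 0 0 -130 0 0 0",
  "jaw": 0.35
}}

```text
time: 19.68
position: [0.4639, 0.2713, 0.2068]
tool_rot: [-0.097, 0.995, 0.001, 0.005]
ft_force: [1.7, -0.0, -0.1]
grip_width: 0.0302
grip_force: 0.0
```

Emit:
{"fn": "move_arm", "kwargs": {
  "series": "20 -280 -30 0 0 18; 20 -280 -30 0 0 18; 20 -280 -30 0 0 18; 20 -280 -30 0 0 18; 20 -280 -30 0 0 18; 20 -280 -30 0 0 18; 20 -280 -30 0 0 18; 20 -280 -30 0 0 18"
}}

```text
time: 20.35
position: [0.498, -0.0144, 0.2327]
tool_rot: [0.062, 0.998, -0.002, 0.002]
ft_force: [0.0, -0.3, 1.1]
grip_width: 0.0304
grip_force: 0.0
```

```bash
python3 - <<'E'
from h import *
go([.53,-.285,.2],Rdown(155)); P,R,o=cur(); print(o["q"].round(3).tolist(),P)
s=shot("scene"); find(s,["round_hole","diamond_hole","round_pin","fin","bay0"],3)
E
```

```text
t 20.4 at [ 0.498  -0.0144  0.2327] GO [ -65.4 -264.4   33.8] [-0.14  0.3  17.83]
[-0.252, 0.32, 1.715, -0.003, 1.101, -1.696] [ 0.49796595 -0.01442233  0.23269297]
round_hole [(0.31, [0.7419, 0.0619, -0.0019], [254.0, 303.0])]
diamond_hole [(0.91, [0.393, 0.2622, 0.0349], [415.0, 238.0]), (0.55, [0.7357, 0.1868, -0.0027], [301.0, 334.0]), (0.27, [0.7549, -0.1471, -0.0048], [184.0, 259.0])]
round_pin []
fin [(0.58, [0.4647, 0.2676, 0.1041], [409.0, 240.0])]
bay0 [(0.82, [0.5271, 0.1975, 0.0452], [362.0, 259.0]), (0.79, [0.4303, 0.1794, 0.0399], [376.0, 230.0]), (0.6, [0.4766, 0.1875, 0.0416], [369.0, 243.0])]
```

Emit:
{"fn": "move_arm", "kwargs": {
  "series": "-65 -264 34 0 0 18; -65 -264 34 0 0 18; -65 -264 34 0 0 18; -65 -264 34 0 0 18; -65 -264 34 0 0 18; -65 -264 34 0 0 18; -65 -264 34 0 0 18; -65 -264 34 0 0 18"
}}

```text
time: 21.32
position: [0.53, -0.2826, 0.1965]
tool_rot: [0.216, 0.976, -0.001, 0.001]
ft_force: [0.4, 0.9, -0.5]
grip_width: 0.0305
grip_force: 0.0
```

Emit:
{"fn": "move_arm", "kwargs": {
  "series": "0 0 0 0 0 0; 0 0 0 0 0 0; 0 0 0 0 0 0; 0 0 0 0 0 0"
}}

```text
time: 21.65
position: [0.5288, -0.2763, 0.1977]
tool_rot: [0.214, 0.977, 0.0, -0.0]
ft_force: [0.0, -0.5, -0.3]
grip_width: 0.0306
grip_force: 0.0
```

```bash
python3 - <<'E'
from h import *
c=shot("wrist"); P,R,o=cur(); print(o["q"].round(3).tolist()); go([.53,-.285,.2],Rdown(155))
find(c,["cup_mid","cartridge0_mid","ball0_center","tray_mid"],7)
np.save("W9.npy",c["world_to_cam"])
cv2.imwrite("pics/w9.png",cv2.resize(c["img"][0:260,120:480],None,fx=2.2,fy=2.2,interpolation=cv2.INTER_CUBIC)[:,:,::-1])
E
```

```text
[-0.669, 0.499, 1.514, 0.0, 1.129, -1.809]
t 21.7 at [ 0.5289 -0.2765  0.1978] GO [-4.5 -7.2 -2.2] [ 0.01 -0.    0.3 ]
cup_mid [(0.72, [0.5208, -0.2822, 0.0292], [271.0, 182.0])]
cartridge0_mid []
ball0_center [(0.23, [0.5094, -0.2889, 0.0182], [261.0, 173.0])]
tray_mid []
```

View pics/w9.png

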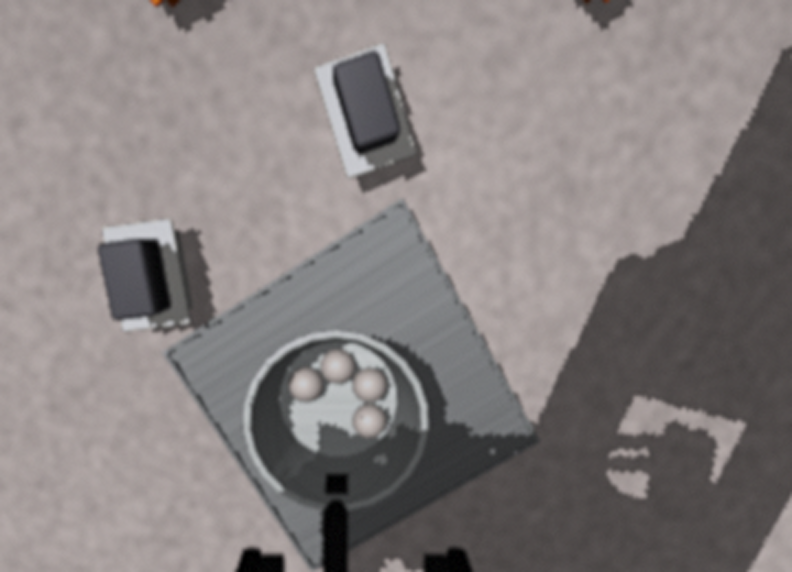

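```bash
python3 - <<'E'
from h import *
c=dict(world_to_cam=np.load("W9.npy"),mtx=robot.camera("wrist")["mtx"])
f=lambda x,y:((x+.5)/2.2-.5+120,(y+.5)/2.2-.5)
C=back(c,f(336,420),.059); L,Rr=back(c,f(245,420),.059),back(c,f(428,420),.059); print("cup",C,np.linalg.norm(L-Rr), "top/bot",back(c,f(336,331),.059))
h1=back(c,f(335,505),.079); print("handle top inner",h1,"dist",np.linalg.norm((h1-C)[:2]), "ang",np.degrees(np.arctan2(*(C-h1)[1::-1])))
for n,q,z in [("A",[(316,68),(383,45),(413,160),(350,177)],.026),("B",[(103,228),(173,220),(188,325),(120,330)],.026)]:
    X=np.array([back(c,f(*p),z) for p in q]); a=(X[2]+X[3]-X[0]-X[1])/2; b=(X[1]+X[2]-X[0]-X[3])/2
    print(n,X.mean(0).round(4),np.linalg.norm(a).round(4),np.linalg.norm(b).round(4),np.degrees(np.arctan2(a[1],a[0])).round(1))
print("A top",back(c,f(366,100),.058),"B top",back(c,f(131,280),.058))
T=[back(c,f(*p),.004) for p in [(403,202),(168,353),(318,568),(538,437)]]; print("tray",np.mean(T,0),np.linalg.norm(T[0]-T[1]))
P,R,o=cur(); u=R[:,0]; 
G=C-.058*u; print("handle grip",G); go([G[0],G[1],.062+.003-.041],R)
E
```

```text
cup [ 0.5226391  -0.28134903  0.059     ] 0.07455210264399213 top/bot [ 0.49002443 -0.26613558  0.059     ]
handle top inner [ 0.54955639 -0.29388386  0.079     ] dist 0.029692799889032364 ang 155.02956793616144
A [ 0.419  -0.2205  0.026 ] 0.0439 0.0273 -7.2
B [ 0.4384 -0.3324  0.026 ] 0.0433 0.0298 -19.7
A top [ 0.41853754 -0.22067783  0.058     ] B top [ 0.43899662 -0.33036479  0.058     ]
tray [ 0.52726002 -0.27389954  0.004     ] 0.12749144763935238
handle grip [ 0.57529397 -0.30566906  0.05901474]
t 21.9 at [ 0.5288 -0.2779  0.1977] GO [-53.8  -5.7 173.7] [0. 0. 0.]
```

Two real cartridges: A at crop (366,102) and B at (134,280). The cup holds 4 balls, centred at (336,420), with its handle straight toward the gripper at (336,520).

Emit:
{"fn": "move_arm", "kwargs": {
  "series": "-28 -3 0 0 0 0; -56 -6 0 0 0 0; -56 -6 40 0 0 0; -56 -6 80 0 0 0; -56 -6 105 0 0 0; -56 -6 120 0 0 0; -56 -6 120 0 0 0; -56 -6 120 0 0 0",
  "jaw": 0.5
}}

```text
time: 22.62
position: [0.5766, -0.307, 0.0766]
tool_rot: [0.215, 0.977, 0.0, -0.001]
ft_force: [0.6, -0.6, 0.4]
grip_width: 0.0434
grip_force: 0.0
```

```bash
python3 - <<'E'
from h import *
c=shot("wrist"); P,R,o=cur(); print(o["ft_force"].round(1),o["grip_width"]); go([.577,-.3067,.024],Rdown(155))
im=c["img"][150:300,200:360]; cv2.imwrite("pics/w10.png",cv2.resize(im,None,fx=3.5,fy=3.5)[:,:,::-1])
E
```

```text
[-0.5  0.2  0.3] 0.043364046043538745
t 22.7 at [ 0.5776 -0.3077  0.0781] GO [ 1.1  0.7 54.1] [-0.01  0.07  0.17]
```

View pics/w10.png

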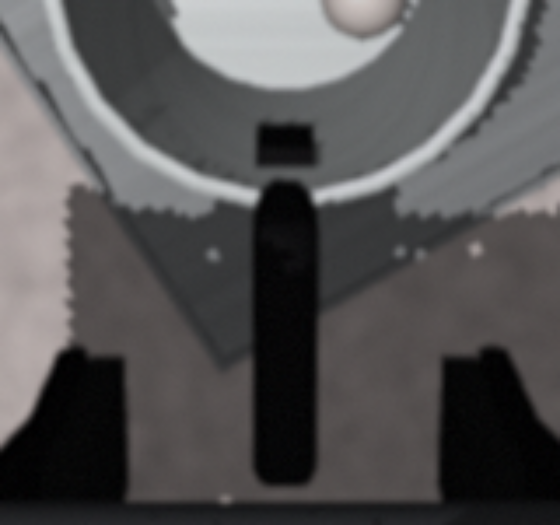

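The handle at crop (285,330) is centred between the fingers (125 and 440).

Emit:
{"fn": "move_arm", "kwargs": {
  "series": "1 0 15 0 0 0; 1 0 30 0 0 0; 1 0 42 0 0 0; 1 0 50 0 0 0; 1 0 54 0 0 0; 1 0 54 0 0 0"
}}

```text
time: 23.17
position: [0.576, -0.3068, 0.0232]
tool_rot: [0.215, 0.977, 0.0, -0.0]
ft_force: [0.0, 0.6, 0.3]
grip_width: 0.0435
grip_force: 0.0
```

Emit:
{"fn": "move_arm", "kwargs": {
  "series": "0 0 0 0 0 0; 0 0 0 0 0 0; 0 0 0 0 0 0; 0 0 0 0 0 0; 0 0 0 0 0 0; 0 0 0 0 0 0; 0 0 0 0 0 0; 0 0 0 0 0 0",
  "jaw": 0,
  "newtons": 45
}}

```text
time: 23.83
position: [0.5762, -0.3069, 0.0237]
tool_rot: [0.215, 0.977, -0.0, 0.0]
ft_force: [-0.2, 0.1, 1.8]
grip_width: 0.0097
grip_force: 45.0
```

```bash
python3 - <<'E'
from h import *
P,R,o=cur(); print(P,R.round(3).tolist(),o["ft_force"].round(1),o["grip_width"],o["grip_force"],o["q"].round(3).tolist())
E
```

```text
[ 0.57623023 -0.30691685  0.02367593] [[-0.908, 0.42, 0.0], [0.42, 0.908, -0.0], [-0.0, -0.0, -1.0]] [-0.2  0.1  1.8] 0.009688566075918779 44.994605937972665 [-0.66, 0.794, 1.483, -0.0, 0.865, -1.798]
```

```bash
cat >> h.py <<'E'
LIP=np.array([.096,0,-.035])
def pour(a,t,L):
    R=Rdown(a)@Ro.from_euler("y",-t,degrees=True).as_matrix(); return np.array(L)-R@LIP,R
def rel(p,R,p0,R0):
    return np.r_[R0.T@(p-p0)*1000,np.degrees(Ro.from_matrix(R0.T@R).as_rotvec())].round(1)
E
python3 - <<'E'
from h import *
from scipy.optimize import least_squares
D=np.array([[.527,1.433,.6151,.206],[.28,1.453,.5304,.3417],[.32,1.715,.4857,.2327],[.499,1.514,.5864,.1978],[.794,1.483,.6433,.0237]])
f=lambda p:np.r_[p[0]+p[1]*np.sin(D[:,0])+p[2]*np.sin(D[:,0]+D[:,1])-D[:,2],p[3]+p[1]*np.cos(D[:,0])+p[2]*np.cos(D[:,0]+D[:,1])-D[:,3]]
s=least_squares(f,[.05,.4,.4,0.1]); print(s.x.round(3),np.abs(s.fun).max()); r0,l1,l2,hp=s.x
B=np.array([.4497,.326]); P,R,o=cur(); P0=np.array([.5762,-.3069,.0237])
a=207; d=np.array([np.cos(np.radians(a)),np.sin(np.radians(a))])
for t,z in[(0,.17),(60,.15),(75,.105),(110,.105)]:
    p,Rt=pour(a,t,[*(B-.025*d),z]); zt=Rt[:,2]; 
    for dd in(.25,.35):
        w=p-dd*zt; h=hp+dd; r=np.sqrt(w[0]**2+w[1]**2-.111**2)-r0; H=w[2]-h
        q1=np.arctan2(w[1],w[0])-np.arcsin(.111/np.hypot(*w[:2])); L=np.hypot(r,H)
        c3=(L*L-l1*l1-l2*l2)/(2*l1*l2); 
        q3=np.arccos(np.clip(c3,-1,1)); q2=np.arctan2(r,H)-np.arctan2(l2*np.sin(q3),l1+l2*np.cos(q3)); q5=np.pi-np.radians(t)-q2-q3
        print(t,"d",dd,p.round(3),"q1..5",np.round([q1,q2,q3,q5],2),"c3",c3.round(2))
E
```

```text
[-0.01   0.496  0.398 -0.067] 0.015838469556411106
0 d 0.25 [0.558 0.381 0.135] q1..5 [0.43 0.7  1.33 1.11] c3 0.24
0 d 0.35 [0.558 0.381 0.135] q1..5 [0.43 0.7  1.33 1.11] c3 0.24
60 d 0.25 [0.542 0.373 0.216] q1..5 [ 0.41  0.38  2.06 -0.34] c3 -0.47
60 d 0.35 [0.542 0.373 0.216] q1..5 [ 0.4   0.36  2.32 -0.59] c3 -0.68
75 d 0.25 [0.524 0.364 0.189] q1..5 [ 0.41  0.5   2.24 -0.9 ] c3 -0.62
75 d 0.35 [0.524 0.364 0.189] q1..5 [ 0.39  0.65  2.5  -1.32] c3 -0.8
110 d 0.25 [0.472 0.337 0.207] q1..5 [ 0.4   0.83  2.37 -1.98] c3 -0.72
110 d 0.35 [0.472 0.337 0.207] q1..5 [ 0.37  1.31  2.46 -2.55] c3 -0.77
```

Emit:
{"fn": "move_arm", "kwargs": {
  "series": "0 0 -5 0 0 0; 0 0 -25 0 0 0; 0 0 -55 0 0 0; 0 0 -90 0 0 0; 0 0 -125 0 0 0; 0 0 -150 0 0 0; 0 0 -165 0 0 0; 0 0 -170 0 0 0"
}}

```text
time: 24.5
position: [0.5776, -0.3079, 0.1973]
tool_rot: [0.215, 0.977, -0.001, 0.003]
ft_force: [0.4, 0.7, -1.5]
grip_width: 0.0097
grip_force: 45.0
```

Emit:
{"fn": "move_arm", "kwargs": {
  "series": "0 0 0 5 0 0; 0 0 0 10 0 0; 0 0 0 12 0 0; 0 0 0 12 0 0; 0 0 0 12 0 0"
}}

```text
time: 24.92
position: [0.5757, -0.3057, 0.1921]
tool_rot: [0.213, 0.971, -0.101, -0.024]
ft_force: [-0.0, -0.0, -0.6]
grip_width: 0.0096
grip_force: 45.0
```

```bash
python3 - <<'E'
from h import *
P,R,o=cur(); print(P,R.round(3).tolist(),o["q"].round(3).tolist(),o["grip_width"],o["ft_force"])
E
```

```text
[ 0.57573081 -0.30568352  0.19210686] [[-0.908, 0.409, -0.089], [0.419, 0.889, -0.187], [0.003, -0.207, -0.978]] [-0.557, 0.587, 1.381, -0.226, 1.16, -1.607] 0.009552716484881991 [-0.04517513 -0.04124063 -0.59433413]
```

```bash
cat > fk.py <<'E'
import numpy as np
from scipy.spatial.transform import Rotation as Ro
from scipy.optimize import least_squares
Y=lambda t:Ro.from_euler("y",t).as_matrix(); Z=lambda t:Ro.from_euler("z",t).as_matrix()
QL=np.array([[-3.08,3.08],[-.75,2.2],[.22,2.44],[-1.43,4.57],[0,2.65],[-2.85,2.85]])
def fk(q,p):
    r0,e,h,l1,l2,a3,d,c,e5=p
    A=Z(q[0]); B=A@Y(q[1]); C=B@Y(q[2]); D=C@Z(q[3]); E=D@Y(q[4]); F=E@Z(q[5]+c)
    return A@[r0,e,h]+B@[0,0,l1]+C@[a3,0,l2]+D@[0,e5,0]+E@[0,0,d],F
E
python3 - <<'E'
from h import *; from fk import *
P,R,o=cur(); D=[([.963,.527,1.433,0,1.181,-.178],[.26,.568,.206]),([.563,.28,1.453,0,1.41,-1.191],[.3894,.3769,.3417]),([-.252,.32,1.715,-.003,1.101,-1.696],[.498,-.0144,.2327]),([-.669,.499,1.514,0,1.129,-1.809],[.5289,-.2765,.1978]),([-.66,.794,1.483,0,.865,-1.798],[.5762,-.3069,.0237]),(o["q"],P)]
def res(p):
    r=[fk(q,p)[0]-x for q,x in D]; return np.r_[np.ravel(r),.1*np.ravel(fk(o["q"],p)[1]-R),.002*(np.array(p)-x0)]
x0=np.array([0,.11,.3,.45,.4,0,.35,1.57,0])
s=least_squares(res,x0); print(s.x.round(4),np.abs(s.fun).max()); np.save("p.npy",s.x)
for q,x in D: print((fk(q,s.x)[0]-x).round(4))
print(fk(o["q"],s.x)[1].round(3)-R.round(3))
E
```

```text
[ 2.0000e-04  1.1100e-01  2.7430e-01  5.8770e-01  3.9160e-01  1.1420e-01
  3.2180e-01  1.5708e+00 -0.0000e+00] 0.0002849112621321481
[0.0001 0.0003 0.0002]
[-0.0002 -0.     -0.0003]
[ 0.0001 -0.0001  0.0003]
[-0.     -0.0002 -0.    ]
[-0.0001  0.0003 -0.0002]
[-0.  0.  0.]
[[0. 0. 0.]
 [0. 0. 0.]
 [0. 0. 0.]]
```

```bash
cat >> fk.py <<'E'
pp=np.load("p.npy")
def ik(P,R,q0):
    f=lambda q:np.r_[(fk(q,pp)[0]-P)*10,np.ravel(fk(q,pp)[1]-R)]
    s=least_squares(f,np.clip(q0,QL[:,0]+.01,QL[:,1]-.01),bounds=(QL[:,0],QL[:,1])); return s.x,np.abs(s.fun).max()
E
python3 - <<'E'
from h import *; from fk import *
rng=np.random.default_rng(0); B=np.array([.4497,.326])
for a in range(90,331,20):
    d=np.array([np.cos(np.radians(a)),np.sin(np.radians(a))]); 
    for t in (105,):
        p,R=pour(a,t,[*(B-.02*d),.11]); S=set()
        for k in range(14):
            q,e=ik(p,R,rng.uniform(QL[:,0],QL[:,1]))
            if e<1e-3: S.add(tuple(q.round(2)))
        print(a,t,S)
E
```

```text
90 105 {(np.float64(0.79), np.float64(1.2), np.float64(1.14), np.float64(-1.16), np.float64(2.3), np.float64(0.83))}
110 105 {(np.float64(0.87), np.float64(1.16), np.float64(1.35), np.float64(-1.3), np.float64(2.09), np.float64(0.94))}
130 105 set()
150 105 {(np.float64(0.94), np.float64(1.11), np.float64(1.82), np.float64(4.55), np.float64(1.8), np.float64(1.35))}
170 105 {(np.float64(0.87), np.float64(1.16), np.float64(2.05), np.float64(4.2), np.float64(1.87), np.float64(1.63))}
190 105 {(np.float64(0.67), np.float64(1.27), np.float64(2.26), np.float64(3.73), np.float64(2.17), np.float64(1.79))}
210 105 {(np.float64(0.32), np.float64(1.4), np.float64(2.38), np.float64(2.83), np.float64(2.46), np.float64(1.38))}
230 105 {(np.float64(-0.0), np.float64(1.36), np.float64(2.35), np.float64(2.05), np.float64(2.15), np.float64(1.05))}
250 105 {(np.float64(-0.14), np.float64(1.22), np.float64(2.18), np.float64(1.7), np.float64(1.88), np.float64(1.3))}
270 105 {(np.float64(-0.15), np.float64(1.13), np.float64(1.96), np.float64(1.43), np.float64(1.84), np.float64(1.62))}
290 105 {(np.float64(-0.09), np.float64(1.11), np.float64(1.72), np.float64(1.23), np.float64(1.95), np.float64(1.88))}
310 105 {(np.float64(-0.0), np.float64(1.13), np.float64(1.48), np.float64(1.07), np.float64(2.14), np.float64(2.05))}
330 105 {(np.float64(0.11), np.float64(1.18), np.float64(1.26), np.float64(0.93), np.float64(2.35), np.float64(2.14))}
```

```bash
cat > plan.py <<'E'
from h import *; from fk import *
A=300; dv=np.array([np.cos(np.radians(A)),np.sin(np.radians(A))]); B=np.array([.4497,.326]); L=B-.015*dv
T=[(0,.19),(15,.19),(30,.18),(45,.165),(60,.145),(70,.13),(75,.125),(80,.12),(85,.12),(90,.12),(95,.12),(100,.12),(105,.12),(110,.12)]
E
python3 - <<'E'
from plan import *
P,R,o=cur(); q=o["q"].copy()
p0=np.array([.5762,-.3069,.194])
p1,R1=pour(A,0,[*L,.19])
print("start pour TCP",p1.round(4))
for s in np.linspace(0,1,9):
    q,e=ik(p0+(p1-p0)*s,Rdown(155.2-215.2*s),q); print(s,q.round(2),round(e,4))
for t,z in T:
    p,Rt=pour(A,t,[*L,z]); q,e=ik(p,Rt,q); print(t,p.round(3),q.round(2),round(e,4))
d=p1-p0
# shifts for 4 legs, each in its own starting tool frame
for i in range(4):
    R0=Rdown(155.2-53.8*i); print("leg",i,(R0.T@(d/4)*1000).round(1))
E
```

```text
start pour TCP [0.3942 0.4221 0.155 ]
0.0 [-0.66  0.58  1.37  0.    1.19 -1.8 ] 0.0
0.125 [-0.56  0.51  1.53  0.    1.11 -1.23] 0.0
0.25 [-0.44  0.45  1.66  0.    1.04 -0.63] 0.0
0.375 [-0.29  0.41  1.75  0.    0.98 -0.02] 0.0
0.5 [-0.11  0.39  1.8   0.    0.95  0.63] 0.0
0.625 [ 0.08  0.4   1.81 -0.    0.93  1.29] 0.0
0.75 [0.28 0.42 1.78 0.   0.94 1.96] 0.0
0.875 [0.46 0.47 1.71 0.   0.96 2.61] 0.0
1.0 [0.51 0.5  1.69 0.24 0.92 2.85] 0.1849
0 [0.394 0.422 0.155] [0.51 0.5  1.69 0.24 0.92 2.85] 0.1849
15 [0.391 0.427 0.181] [0.46 0.48 1.66 0.36 1.04 2.85] 0.0449
30 [0.392 0.426 0.198] [0.34 0.5  1.67 0.57 1.15 2.68] 0.0
45 [0.396 0.419 0.208] [0.21 0.56 1.69 0.78 1.29 2.45] 0.0
60 [0.403 0.407 0.211] [0.1  0.67 1.7  0.92 1.46 2.26] 0.0
70 [0.409 0.396 0.208] [0.04 0.77 1.7  0.98 1.58 2.16] 0.0
75 [0.413 0.39  0.209] [0.02 0.82 1.69 1.01 1.64 2.12] 0.0
80 [0.417 0.383 0.208] [-0.    0.87  1.68  1.03  1.7   2.08] 0.0
85 [0.421 0.376 0.213] [-0.02  0.91  1.66  1.06  1.77  2.06] 0.0
90 [0.425 0.369 0.216] [-0.03  0.96  1.65  1.08  1.84  2.03] 0.0
95 [0.429 0.362 0.219] [-0.05  1.01  1.63  1.1   1.91  2.02] 0.0
100 [0.433 0.354 0.221] [-0.05  1.05  1.62  1.12  1.98  2.  ] 0.0
105 [0.438 0.347 0.222] [-0.06  1.1   1.6   1.14  2.05  1.98] 0.0
110 [0.442 0.339 0.222] [-0.06  1.15  1.58  1.17  2.12  1.97] 0.0
leg 0 [117.8 146.4   9.8]
leg 1 [187.7  -8.6   9.8]
leg 2 [ 103.9 -156.5    9.8]
leg 3 [ -64.9 -176.3    9.8]
```

```bash
cat > plan.py <<'E'
from h import *; from fk import *
A=305; dv=np.array([np.cos(np.radians(A)),np.sin(np.radians(A))]); B=np.array([.4497,.326]); L=B-.015*dv
T=[(325,0,.19),(325,6,.19),(323,12,.19),(321,18,.19),(319,24,.185),(317,30,.18),(314,36,.175),(311,42,.168),(308,48,.16), (305,54,.152),(305,60,.145),(305,65,.138),(305,70,.13),(305,73,.127),(305,76,.123),(305,79,.12),(305,82,.12)]
E
python3 - <<'E'
from plan import *
P,R,o=cur(); q=o["q"].copy()
p0=np.array([.5762,-.3069,.194]); p1,R1=pour(325,0,[*L,.19]); print(p1)
for s in np.linspace(0,1,5):
    q,e=ik(p0+(p1-p0)*s,Rdown(155.2-190.2*s),q)
print(q.round(2),e)
for a,t,z in T+[(305,90,.12),(305,100,.12),(305,110,.12)]:
    p,Rt=pour(a,t,[*L,z]); q,e=ik(p,Rt,q); print(a,t,p.round(3),q.round(2),round(e,4))
for i in range(4):
    R0=Rdown(155.2-47.55*i); print("leg",i,(R0.T@((p1-p0)/4)*1000).round(1))
E
```

```text
[0.36245776 0.39335062 0.155     ]
[0.62 0.48 1.71 0.   0.95 2.8 ] 2.5018453412459693e-09
325 0 [0.362 0.393 0.155] [0.62 0.48 1.71 0.   0.95 2.8 ] 0.0
325 6 [0.36  0.395 0.165] [0.56 0.47 1.69 0.11 1.02 2.68] 0.0
323 12 [0.36  0.399 0.176] [0.51 0.47 1.67 0.22 1.1  2.62] 0.0
321 18 [0.362 0.403 0.186] [0.46 0.48 1.65 0.31 1.17 2.57] 0.0
319 24 [0.364 0.405 0.192] [0.41 0.5  1.63 0.4  1.23 2.51] 0.0
317 30 [0.367 0.407 0.198] [0.35 0.52 1.63 0.48 1.29 2.47] 0.0
314 36 [0.373 0.409 0.203] [0.3  0.54 1.63 0.57 1.33 2.43] 0.0
311 42 [0.379 0.41  0.206] [0.25 0.57 1.63 0.66 1.37 2.4 ] 0.0
308 48 [0.386 0.409 0.208] [0.2  0.6  1.65 0.74 1.41 2.35] 0.0
305 54 [0.392 0.408 0.209] [0.15 0.64 1.67 0.82 1.44 2.3 ] 0.0
305 60 [0.396 0.402 0.211] [0.11 0.69 1.66 0.87 1.51 2.25] 0.0
305 65 [0.4   0.398 0.21 ] [0.08 0.73 1.66 0.9  1.57 2.2 ] 0.0
305 70 [0.403 0.392 0.208] [0.06 0.79 1.65 0.93 1.63 2.16] 0.0
305 73 [0.406 0.389 0.209] [0.04 0.81 1.64 0.95 1.67 2.14] 0.0
305 76 [0.408 0.385 0.208] [0.03 0.85 1.63 0.96 1.71 2.12] 0.0
305 79 [0.411 0.381 0.208] [0.02 0.88 1.62 0.98 1.75 2.1 ] 0.0
305 82 [0.414 0.378 0.21 ] [0.01 0.9  1.62 0.99 1.79 2.09] 0.0
305 90 [0.421 0.367 0.216] [-0.01  0.97  1.59  1.03  1.9   2.06] 0.0
305 100 [0.431 0.353 0.221] [-0.03  1.06  1.56  1.08  2.03  2.03] 0.0
305 110 [0.441 0.338 0.222] [-0.03  1.15  1.52  1.13  2.16  2.02] 0.0
leg 0 [121.9 136.5   9.8]
leg 1 [183.    2.2   9.8]
leg 2 [ 125.1 -133.6    9.8]
leg 3 [ -14.1 -182.5    9.8]
```

Emit:
{"fn": "move_arm", "kwargs": {
  "series": "0 0 0 -6 0 0; 0 0 0 -12 0 0; 0 0 0 -12 0 0; 0 0 0 -12 0 0"
}}

```text
time: 25.25
position: [0.5749, -0.3092, 0.1931]
tool_rot: [0.217, 0.976, -0.001, -0.0]
ft_force: [-0.4, 0.2, -1.6]
grip_width: 0.0095
grip_force: 45.0
```

Emit:
{"fn": "move_arm", "kwargs": {
  "series": "15 17 0 0 0 6; 30 34 0 0 0 12; 45 51 0 0 0 18; 61 68 0 0 0 24; 76 85 0 0 0 30; 91 102 0 0 0 36; 106 119 0 0 0 42; 122 136 0 0 0 47.5"
}}

```text
time: 25.92
position: [0.5219, -0.1306, 0.1933]
tool_rot: [0.592, 0.806, -0.001, 0.0]
ft_force: [0.2, 0.0, -0.3]
grip_width: 0.0096
grip_force: 45.0
```

Emit:
{"fn": "move_arm", "kwargs": {
  "series": "23 0 0 0 0 6; 46 1 0 0 0 12; 69 1 0 0 0 18; 92 1 0 0 0 24; 114 1 0 0 0 30; 137 2 0 0 0 36; 160 2 0 0 0 42; 183 2 0 0 0 47.5"
}}

```text
time: 26.58
position: [0.4678, 0.0442, 0.1934]
tool_rot: [0.866, 0.5, -0.001, 0.001]
ft_force: [0.1, -0.4, -1.8]
grip_width: 0.0097
grip_force: 45.0
```

Emit:
{"fn": "move_arm", "kwargs": {
  "series": "16 -17 0 0 0 6; 31 -33 0 0 0 12; 47 -50 0 0 0 18; 62 -67 0 0 0 24; 78 -84 0 0 0 30; 94 -100 0 0 0 36; 109 -117 0 0 0 42; 125 -134 0 0 0 47.5"
}}

```text
time: 27.25
position: [0.4135, 0.219, 0.1934]
tool_rot: [0.994, 0.108, -0.0, 0.001]
ft_force: [0.1, -0.2, -1.3]
grip_width: 0.01
grip_force: 45.0
```

```bash
python3 - <<'E'
from plan import *
P,R,o=cur(); print(o["q"].round(2),o["grip_width"]); p1,R1=pour(325,0,[*L,.19]); go(p1,R1)
s=shot("scene"); find(s,["fin","cup_mid","round_pin","basket"],2)
E
```

```text
[ 0.25  0.34  1.83 -0.    0.98  1.6 ] 0.009999983468774553
t 27.2 at [0.4135 0.219  0.1934] GO [ -12.2 -181.3   38.1] [ 0.11 -0.   47.44]
fin [(0.98, [0.4644, 0.2663, 0.1026], [408.0, 240.0])]
cup_mid [(0.7, [0.4712, 0.2311, 0.1999], [401.0, 204.0])]
round_pin [(0.94, [0.5277, 0.2889, 0.0344], [397.0, 283.0])]
basket [(0.73, [0.4529, 0.3232, 0.0475], [429.0, 265.0]), (0.48, [0.4191, -0.2185, 0.0278], [253.0, 161.0])]
```

Emit:
{"fn": "move_arm", "kwargs": {
  "series": "-2 -23 0 0 0 6; -3 -46 0 0 0 12; -5 -69 0 0 0 18; -6 -92 0 0 0 24; -8 -114 0 0 0 30; -9 -137 0 0 0 36; -11 -160 10 0 0 41; -12 -181 25 0 0 45"
}}

```text
time: 28.17
position: [0.3649, 0.3929, 0.1695]
tool_rot: [0.96, -0.281, 0.002, -0.001]
ft_force: [0.7, -0.3, -1.7]
grip_width: 0.0097
grip_force: 45.0
```

Emit:
{"fn": "move_arm", "kwargs": {
  "series": "0 0 0 0 0 0; 0 0 0 0 0 0; 0 0 0 0 0 0"
}}

```text
time: 28.42
position: [0.3639, 0.3908, 0.1684]
tool_rot: [0.961, -0.278, 0.0, 0.0]
ft_force: [0.2, -0.8, -0.5]
grip_width: 0.0096
grip_force: 45.0
```

```bash
python3 - <<'E'
from plan import *
P,R,o=cur(); print(o["q"].round(2),P,o["grip_width"])
for k in range(0,16,8):
    for a,t,z in T[1+k:9+k]:
        p,Rt=pour(a,t,[*L,z]); print("; ".join([" ".join(f"{v:g}" for v in rel(p,Rt,P,R))]))
    P,R=p,Rt; print("--")
for t in (84,86,88,90,92,94,96,98): print(rel(*pour(305,t,[*L,.12]),P,R))
P,R=pour(305,98,[*L,.12])
for t in (101,104,107,110): print(rel(*pour(305,t,[*L,.12]),P,R))
E
```

```text
[ 0.61  0.46  1.7  -0.    0.99  2.75] [0.3639465  0.39081349 0.16843201] 0.009621846803632669
-5.7 -1.5 3.2 0.2 -6 2.7
-7.6 -5.1 -7.3 0.5 -12 4.7
-8.1 -8.7 -18 1.1 -18 6.6
-7.5 -12.2 -23.7 1.9 -24 8.6
-5.6 -15.5 -29.3 2.8 -29.9 10.4
-2.1 -20.1 -34.7 4.3 -35.9 13.2
2.5 -24 -37.8 6.2 -41.7 15.9
8.3 -27.2 -39.5 8.3 -47.6 18.5
--
2.9 -4.4 -5 2.3 -6 1.9
6 -4.1 -10.8 2.4 -12 1.8
10.4 -3.8 -14.9 2.5 -17 1.7
16.2 -3.4 -18.5 2.6 -22 1.6
18.8 -3.2 -21.8 2.6 -25 1.5
22.4 -3 -24.5 2.7 -28 1.4
25.5 -2.8 -27.7 2.7 -31 1.4
26.6 -2.5 -32.9 2.8 -34 1.3
--
[-1.2 -0.  -3.4  0.  -2.  -0. ]
[-2.2 -0.  -6.8  0.  -4.  -0. ]
[ -3.1  -0.  -10.2   0.   -6.   -0. ]
[ -3.9  -0.  -13.7   0.   -8.   -0. ]
[ -4.6  -0.  -17.2  -0.  -10.   -0. ]
[ -5.2  -0.  -20.7   0.  -12.   -0. ]
[ -5.6  -0.  -24.3   0.  -14.    0. ]
[ -5.9  -0.  -27.8   0.  -16.   -0. ]
[-1.7 -0.  -5.1  0.  -3.   0. ]
[ -3.1   0.  -10.2  -0.   -6.   -0. ]
[ -4.3  -0.  -15.4   0.   -9.    0. ]
[ -5.2   0.  -20.7   0.  -12.   -0. ]
```

Emit:
{"fn": "move_arm", "kwargs": {
  "series": "-6 -1.5 3 0.2 -6 2.7; -7.6 -5 -7 0.5 -12 4.7; -8 -8.7 -18 1.1 -18 6.6; -7.5 -12 -24 1.9 -24 8.6; -5.6 -15.5 -29 2.8 -29.9 10.4; -2 -20 -35 4.3 -35.9 13.2; 2.5 -24 -38 6.2 -41.7 15.9; 8.3 -27 -39.5 8.3 -47.6 18.5"
}}

```text
time: 29.08
position: [0.388, 0.409, 0.2096]
tool_rot: [0.82, -0.401, -0.365, -0.182]
ft_force: [0.4, -0.2, -1.8]
grip_width: 0.0094
grip_force: 45.0
```

```bash
python3 - <<'E'
from plan import *
P,R,o=cur(); print(o["q"].round(2),o["grip_width"],o["ft_force"].round(1)); go(*pour(308,48,[*L,.16]))
s=shot("scene"); find(s,["cup_mid","ball0_center"],4)
cv2.imwrite("pics/s1.png",cv2.resize(s["img"][140:320,300:500],None,fx=3,fy=3,interpolation=cv2.INTER_CUBIC)[:,:,::-1])
E
```

```text
[0.19 0.6  1.65 0.74 1.41 2.35] 0.009396927934457795 [ 0.4 -0.2 -1.8]
t 29.1 at [0.388  0.409  0.2096] GO [0.  1.7 2.4] [-0.45  0.16  0.11]
cup_mid [(0.56, [0.4157, 0.3702, 0.1731], [475.0, 229.0]), (0.28, [0.429, 0.1813, 0.0444], [378.0, 229.0])]
ball0_center []
```

View pics/s1.png

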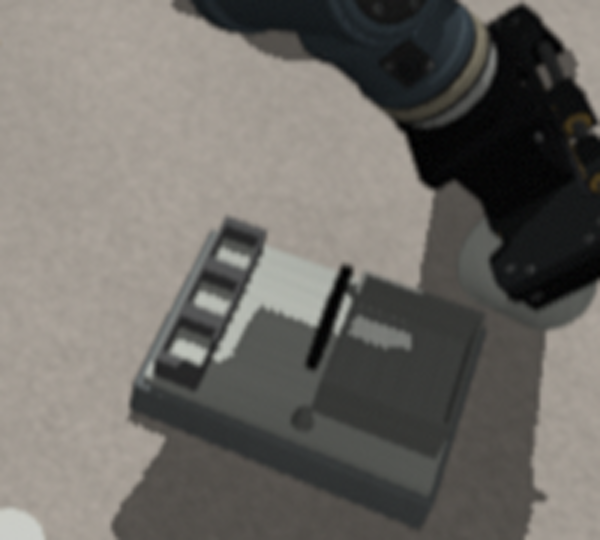

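The cassette lies flat on the housing, and the cup (520,270) is tilting toward the basket (400,350). Continuing the pour.

Emit:
{"fn": "move_arm", "kwargs": {
  "series": "3 -4.4 -5 2.3 -6 1.9; 6 -4 -11 2.4 -12 1.8; 10.4 -3.8 -15 2.5 -17 1.7; 16 -3.4 -18.5 2.6 -22 1.6; 19 -3.2 -22 2.6 -25 1.5; 22.4 -3 -24.5 2.7 -28 1.4; 25.5 -2.8 -27.7 2.7 -31 1.4; 26.6 -2.5 -33 2.8 -34 1.3"
}}

```text
time: 29.9
position: [0.4126, 0.3786, 0.2103]
tool_rot: [0.67, -0.347, -0.582, -0.303]
ft_force: [0.3, -0.2, -1.0]
grip_width: 0.0097
grip_force: 45.0
```

Emit:
{"fn": "move_arm", "kwargs": {
  "series": "-1.2 0 -3.4 0 -2 0; -2.2 0 -6.8 0 -4 0; -3 0 -10 0 -6 0; -4 0 -13.7 0 -8 0; -4.6 0 -17 0 -10 0; -5.2 0 -20.7 0 -12 0; -5.6 0 -24.3 0 -14 0; -6 0 -28 0 -16 0"
}}

```text
time: 30.57
position: [0.4279, 0.3569, 0.2206]
tool_rot: [-0.583, 0.301, 0.669, 0.348]
ft_force: [-0.2, 0.7, -0.7]
grip_width: 0.0097
grip_force: 45.0
```

Emit:
{"fn": "move_arm", "kwargs": {
  "series": "-1.7 0 -5 0 -3 0; -3 0 -10 0 -6 0; -4.3 0 -15.4 0 -9 0; -5 0 -20.7 0 -12 0; -5 0 -20.7 0 -12 0; -5 0 -20.7 0 -12 0; -5 0 -20.7 0 -12 0; -5 0 -20.7 0 -12 0"
}}

```text
time: 31.23
position: [0.4402, 0.3393, 0.2229]
tool_rot: [-0.51, 0.264, 0.726, 0.379]
ft_force: [-0.7, -0.1, -1.1]
grip_width: 0.0093
grip_force: 45.0
```

```bash
python3 - <<'E'
from plan import *
P,R,o=cur(); print(o["q"].round(2),o["grip_width"],o["ft_force"].round(1)); go(*pour(305,110,[*L,.12]))
w=shot("wrist"); find(w,["ball0_center"],7)
s=shot("scene"); find(s,["ball0_center","fin"],7)
cv2.imwrite("pics/s2.png",np.hstack([cv2.resize(s["img"][160:320,320:480],(400,400)),cv2.resize(w["img"],(400,400))])[:,:,::-1])
E
```

```text
[-0.03  1.15  1.53  1.13  2.16  2.02] 0.009342094525110936 [-0.7 -0.1 -1.1]
t 31.2 at [0.4402 0.3393 0.2229] GO [ 0.2 -0.2 -1.5] [ 0.06 -0.04  0.13]
ball0_center []
ball0_center []
fin [(0.86, [0.4658, 0.2687, 0.1011], [409.0, 242.0])]
```

View pics/s2.png

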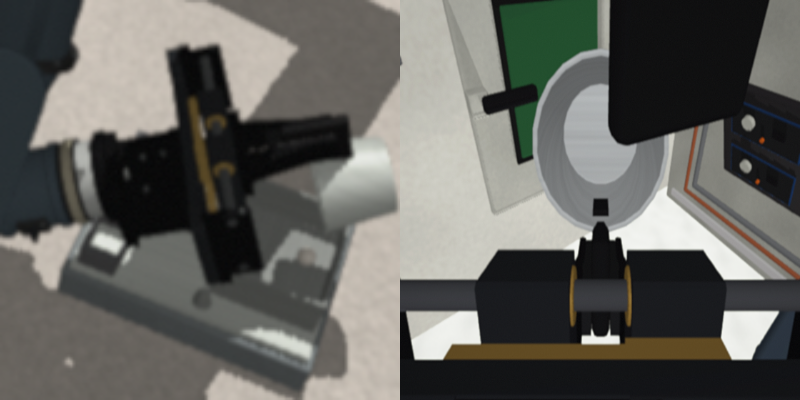

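The cup's inside at (600,140) is empty, and a ball shows in the basket at (305,258). Reversing the path.

```bash
python3 - <<'E'
from plan import *
fmt=lambda v:" ".join(f"{x:g}" for x in v)
P,R=pour(305,110,[*L,.12]); 
print("; ".join(fmt(rel(*pour(305,110-7*k,[*L,.12+.004*k]),P,R)) for k in range(1,9)))
P,R=pour(305,54,[*L,.152])
print("; ".join(fmt(rel(*pour(305+20*k/8,54-6.75*k,[*L,.152+.048*k/8]),P,R)) for k in range(1,9)))
p1,R1=pour(325,0,[*L,.2]); p0=np.array([.5762,-.3069,.194]); q=robot.get_obs()["q"]
# back: yaw -35 -> 155.2
p1=p1+[0,0,.0]; print(p1)
for i in range(4):
    R0=Rdown(-35+47.55*i); d=(p0-p1)/4; print("leg",i,(R0.T@d*1000).round(1), "az -47.55")
c=shot("top"); 
for d in robot.search_frame(c,"ball0_center")[:6]: print(d)
hsv=cv2.cvtColor(c["img"],cv2.COLOR_RGB2HSV)
s=shot("scene"); u,v=348,304; print(s["img"][v-3:v+4,u-4:u+5].min(2))
E
```

```text
1.2 -0 12.8 -0 7 0; 3.8 -0 24.9 -0 14 0; 7.6 0 36.2 -0 21 0; 12.6 0 46.4 -0 28 0; 18.6 -0 55.6 -0 35 -0; 25.5 -0 63.5 -0 42 -0; 33.1 0 70 -0 49 -0; 41.3 -0 75.1 -0 56 -0
-0 4 7.4 -1.9 6.7 -1.6; 1.3 8.3 14.1 -3.7 13.5 -3.4; 4 13 19.8 -5.2 20.2 -5.4; 7.8 17.6 24.4 -6.6 26.9 -7.7; 12.8 22.1 27.8 -7.7 33.6 -10.1; 18.6 26.3 30 -8.5 40.3 -12.7; 25.3 29.9 30.8 -9.1 46.9 -15.5; 32.5 32.8 30.3 -9.4 53.4 -18.5
[0.36245776 0.39335062 0.165     ]
leg 0 [144.2 112.8  -7.2] az -47.55
leg 1 [ 14.1 182.5  -7.2] az -47.55
leg 2 [-125.1  133.6   -7.2] az -47.55
leg 3 [-183.    -2.2   -7.2] az -47.55
[[ 93  94  93  92  91  92  94  97  97]
 [ 94  95  97 102  93  90  93  95  94]
 [ 95  98 117 136 114  94  94  93  93]
 [ 95 108 143 163 144 107  94  94  93]
 [ 96 107 134 151 153 113  94  94  94]
 [ 97  99 106 117 128 105  92  93  94]
 [ 98  96  95  97 101  95  91  93  93]]
```

Emit:
{"fn": "move_arm", "kwargs": {
  "series": "1 0 13 0 7 0; 4 0 25 0 14 0; 7.6 0 36 0 21 0; 12.6 0 46 0 28 0; 18.6 0 55.6 0 35 0; 25.5 0 63.5 0 42 0; 33 0 70 0 49 0; 41 0 75 0 56 0"
}}

```text
time: 32.3
position: [0.3922, 0.4079, 0.2097]
tool_rot: [0.791, -0.412, -0.4, -0.21]
ft_force: [-0.2, -0.2, -1.6]
grip_width: 0.0098
grip_force: 45.0
```

Emit:
{"fn": "move_arm", "kwargs": {
  "series": "0 4 7.4 -1.9 6.7 -1.6; 1.3 8.3 14 -3.7 13.5 -3.4; 4 13 20 -5.2 20.2 -5.4; 7.8 17.6 24.4 -6.6 26.9 -7.7; 12.8 22 27.8 -7.7 33.6 -10.1; 18.6 26.3 30 -8.5 40.3 -12.7; 25.3 30 30.8 -9.1 46.9 -15.5; 32.5 32.8 30.3 -9.4 53.4 -18.5"
}}

```text
time: 32.97
position: [0.3617, 0.3942, 0.1659]
tool_rot: [0.954, -0.301, -0.0, -0.002]
ft_force: [-0.2, 0.4, -2.2]
grip_width: 0.0098
grip_force: 45.0
```

```bash
python3 - <<'E'
from plan import *
P,R,o=cur(); print(o["q"].round(2),o["grip_width"],o["ft_force"].round(1)); go(*pour(325,0,[*L,.2]))
p0=np.array([.5762,-.3069,.194])
for i in range(4):
    R0=Rdown(-35+47.55*i); print((R0.T@((p0-P)/4)*1000).round(1))
s=shot("scene"); find(s,["ball0_center","basket"],7)
u,v=348,304; print(s["img"][v-3:v+4,u-4:u+5].min(2).max())
c=shot("top"); find(c,["ball0_center","basket"],7)
b=np.array([.450,.325,.055])
for cam in (s,c):
    uv=pix(cam,b).astype(int); im=cam["img"][uv[1]-28:uv[1]+28,uv[0]-32:uv[0]+32]; 
    m=((im.min(2)>150)&(im[:,:,0].astype(int)-im[:,:,2]>8)).astype(np.uint8); n,l,st,ce=cv2.connectedComponentsWithStats(m); print([(st[i,4],(ce[i]+uv-[32,28]).round().tolist()) for i in range(1,n) if st[i,4]>6])
E
```

```text
[0.62 0.46 1.7  0.   0.98 2.8 ] 0.00984127884852226 [-0.2  0.4 -2.2]
t 33.0 at [0.3617 0.3942 0.1659] GO [1.1 0.3 0.9] [-0.17  0.09 -0.02]
[144.4 112.8  -7. ]
[ 14.2 182.7  -7. ]
[-125.2  133.8   -7. ]
[-183.3   -2.1   -7. ]
ball0_center [(0.56, [0.4875, 0.2964, 0.0538], [411.0, 268.0])]
basket [(0.88, [0.453, 0.3222, 0.0486], [429.0, 265.0])]
139
ball0_center []
basket [(0.85, [0.4508, 0.3287, 0.0464], [83.0, 256.0])]
[]
[(np.int32(14), [76.0, 265.0])]
```

```bash
python3 - <<'E'
from plan import *
s=shot("scene"); t=shot("top"); s0=cv2.imread("pics/scene0.png")[:,:,::-1]; t0=cv2.imread("pics/top0.png")[:,:,::-1]
X=back(s,(347.5,304),.0); print(X, back(s,(347.5,304),.044)); print(s["img"][298:310,340:356].min(2)); print(s0[298:310,340:356].min(2).max())
b=np.array([.450,.325,.055]); uv=pix(t,b).astype(int); print(uv)
im=t["img"][uv[1]-26:uv[1]+26,uv[0]-30:uv[0]+30]; 
print(im[::2,::2].min(2).tolist())
E
```

```text
[0.61831909 0.22425667 0.        ] [0.64231142 0.23423562 0.044     ]
[[130 130 132 133 134 136 136 135 135 135 135 136 136 135 134 134]
 [133 133 133 133 134 136 137 137 135 134 136 138 139 138 136 134]
 [136 137 135 133 133 134 135 135 133 133 136 139 140 140 137 133]
 [137 137 136 134 134 134 134 132 130 131 135 138 138 138 135 131]
 [136 136 134 135 136 135 134 132 130 131 133 135 135 135 133 130]
 [135 133 133 134 136 136 134 133 132 132 134 134 133 133 132 129]
 [133 132 133 134 136 136 135 134 133 133 135 135 132 133 132 132]
 [134 132 134 135 137 137 136 136 134 133 135 135 133 134 135 135]
 [135 134 136 138 138 138 138 137 134 132 132 134 134 133 135 136]
 [133 135 139 141 138 137 137 136 134 133 132 133 133 132 134 137]
 [133 136 140 140 136 136 134 134 134 134 133 132 132 132 134 135]
 [135 137 139 138 135 135 135 134 135 135 135 135 133 133 135 136]]
143
[ 82 256]
[[89, 86, 101, 142, 133, 121, 105, 98, 102, 103, 109, 111, 109, 98, 82, 74, 63, 64, 74, 88, 100, 115, 119, 79, 40, 48, 89, 181, 182, 183], [93, 88, 88, 133, 106, 108, 111, 107, 98, 89, 76, 63, 65, 72, 87, 100, 1
[... 2561 characters left out ...]
 123, 127, 126, 127, 122, 118, 50, 47, 44], [107, 58, 59, 58, 53, 41, 36, 39, 53, 66, 73, 117, 120, 114, 124, 125, 123, 119, 123, 125, 124, 121, 127, 124, 125, 123, 122, 56, 43, 40], [132, 57, 61, 57, 58, 45, 38, 39, 49, 67, 66, 101, 82, 67, 87, 126, 125, 123, 123, 122, 125, 124, 120, 126, 121, 112, 106, 74, 46, 44], [169, 60, 61, 60, 59, 46, 37, 38, 44, 67, 66, 68, 62, 65, 64, 90, 121, 123, 115, 119, 94, 82, 70, 85, 75, 66, 92, 83, 45, 46], [170, 61, 60, 62, 60, 44, 38, 37, 41, 68, 69, 66, 65, 64, 67, 66, 81, 84, 68, 68, 66, 67, 65, 69, 74, 78, 102, 93, 49, 66], [166, 61, 63, 61, 60, 44, 37, 39, 43, 60, 65, 67, 66, 66, 68, 65, 66, 64, 65, 72, 78, 91, 100, 111, 116, 113, 127, 136, 167, 172]]
```

```bash
python3 - <<'E'
from plan import *
w=shot("wrist"); P,R,o=cur(); uv=pix(w,P+R@[.058,0,.017]); print(uv)
im=w["img"]; u,v=uv.round().astype(int)
print(im[v-36:v+40:3,u-40:u+41:3].min(2))
s=shot("scene"); b=np.array([.450,.325,.055]); x,y=pix(s,b).round().astype(int); print(x,y); print(s["img"][y-20:y+21,x-27:x+28:1][::2,::2].min(2))
E
```

```text
[280.33572152 143.49382345]
[[ 76 116 176 146 237 236 236 236 236 236 236 237 236 236 237 237 237 236
  237 236 236 237 236 236 236 235 128]
 [108 117 116 115 169 225 227 236 237 237 237 236 236 236 237 237 237 237
  237 237 237 237 236 237 236 237 213]
 [119 118 116 118 117 121 140 130 194 179 238 237 237 236 237 237 237 236
  236 236 237 236 237 236 236 237 238]
 [116 117 117 116 117 117 116 117 116 116 152 238 234 238 237 237 237 236
  237 237 237 237 237 237 237 237 237]
 [115 115 116 113 114 114 114 115 115 116 114 129 124 188 192 238 237 237
  237 237 236 236 237 237 237 237 237]
 [114 114 115 115 115 113 117 116 116 116 115 115 115 113 114 231 201 239
  234 237 237 237 237 236 237 237 237]
 [115 115 116 116 114 114 114 115 115 116 116 116 115 115 115 118 111 163
  125 225 201 238 237 237 236 237 237]
 [116 116 117 116 116 117 115 115 116 117 116 116 116 116 117 116 117 116
  117 116 115 230 233 238 237 237 238]
 [117 116 116 116 115 117 117 117 117 117 117 116 116 117 117 116 117 116
  118 116 115 139 118 177 151 237 237]
 [116 116 116 116 116 117 117 117 117 118 117 117 116 1
[... 3632 characters left out ...]
 95  47  48  48  48  47  47  47  50  55  75  90 106 108 108 109 109 101
   52  51  52  51  50  39  49  50  68  67]
 [ 68  48  47  47  48  48  47  47  46  47  48  49  64  84  99 109 110  89
   50  51  51  52  49  43  53  55  70  68]
 [ 63  55  49  48  47  47  47  48  48  47  46  47  48  47  54  75  90  98
   66  57  52  53  45  79  65  62  68  67]
 [ 64  72  66  61  52  47  48  47  47  48  48  48  48  46  47  46  49  63
   73  88  75  62  46  91  56  68  67  67]
 [ 88  84  72  73  70  64  55  48  48  48  47  47  48  48  47  47  48  47
   48  54  61  84  86  92  55  71  68  66]
 [150 149 128  94  81  72  72  66  60  52  48  47  47  47  48  48  49  47
   47  48  48  49  57  63  59  68  67  67]]
```

Cup floor is uniform (empty) and the basket shows 4 balls: three along the fin-side wall and one mid-floor. Returning the cup.

Emit:
{"fn": "move_arm", "kwargs": {
  "series": "18 14 -8 0 0 -6; 36 28 -16 0 0 -12; 54 42 -24 0 0 -18; 72 56 -28 0 0 -24; 90 70 -28 0 0 -30; 108 85 -28 0 0 -36; 126 99 -28 0 0 -42; 144 113 -28 0 0 -47.5"
}}

```text
time: 34.13
position: [0.4154, 0.2169, 0.1922]
tool_rot: [0.994, 0.109, -0.002, -0.003]
ft_force: [0.6, 0.3, -0.6]
grip_width: 0.0101
grip_force: 45.0
```

Emit:
{"fn": "move_arm", "kwargs": {
  "series": "2 23 0 0 0 -6; 4 46 0 0 0 -12; 5 69 0 0 0 -18; 7 92 0 0 0 -24; 9 114 0 0 0 -30; 10 137 0 0 0 -36; 12 160 0 0 0 -42; 14 183 0 0 0 -47.5"
}}

```text
time: 34.8
position: [0.4679, 0.0409, 0.191]
tool_rot: [0.866, 0.5, -0.0, -0.004]
ft_force: [0.3, -0.5, -1.4]
grip_width: 0.0098
grip_force: 45.0
```

Emit:
{"fn": "move_arm", "kwargs": {
  "series": "-16 17 0 0 0 -6; -31 33 0 0 0 -12; -47 50 0 0 0 -18; -62 67 0 0 0 -24; -78 84 0 0 0 -30; -94 100 0 0 0 -36; -109 117 0 0 0 -42; -125 134 0 0 0 -47.5"
}}

```text
time: 35.47
position: [0.5207, -0.1346, 0.1897]
tool_rot: [0.591, 0.807, 0.001, -0.003]
ft_force: [0.7, 0.3, -1.3]
grip_width: 0.0098
grip_force: 45.0
```

Emit:
{"fn": "move_arm", "kwargs": {
  "series": "-23 0 0 0 0 -6; -46 0 0 0 0 -12; -69 0 0 0 0 -18; -92 -1 0 0 0 -24; -114 -1 0 0 0 -30; -137 -1 0 0 0 -36; -160 -2 0 0 0 -42; -183 -2 0 0 0 -47.5"
}}

```text
time: 36.13
position: [0.5729, -0.3099, 0.1883]
tool_rot: [0.216, 0.976, 0.002, -0.003]
ft_force: [0.3, -0.2, -0.9]
grip_width: 0.0097
grip_force: 45.0
```

```bash
python3 - <<'E'
from plan import *
go([.575,-.304,.0245],Rdown(155.2)); P,R,o=cur(); print(o["grip_width"],o["q"].round(2))
s=shot("scene"); find(s,["tray_mid","cup_mid","cartridge0_mid"],4); t=shot("top"); find(t,["tray_mid","cartridge0_mid"],4)
E
```

```text
t 36.1 at [ 0.5729 -0.3099  0.1883] GO [ -0.5   5.7 163.8] [ 0.2  -0.37 -0.17]
0.00966882581365803 [-0.67  0.59  1.37  0.    1.19 -1.8 ]
tray_mid [(0.7, [0.5255, -0.273, 0.0047], [213.0, 180.0])]
cup_mid [(0.73, [0.5192, -0.2848, 0.198], [202.0, 120.0])]
cartridge0_mid [(0.32, [0.4333, 0.3425, 0.0541], [442.0, 262.0]), (0.25, [0.5272, 0.1993, 0.0462], [363.0, 259.0])]
tray_mid [(0.61, [0.5264, -0.2734, 0.0046], [370.0, 218.0]), (0.38, [0.4515, 0.3304, 0.0483], [81.0, 256.0])]
cartridge0_mid []
```

Emit:
{"fn": "move_arm", "kwargs": {
  "series": "0 6 30 0 -0.4 0; 0 6 65 0 -0.4 0; 0 6 100 0 -0.4 0; 0 6 130 0 -0.4 0; 0 6 148 0 -0.4 0; 0 6 155 0 -0.4 0; 0 6 158 0 -0.4 0; 0 6 158 0 -0.4 0"
}}

```text
time: 37.15
position: [0.5754, -0.3014, 0.0309]
tool_rot: [0.218, 0.976, 0.001, 0.001]
ft_force: [0.8, 1.0, -0.5]
grip_width: 0.0094
grip_force: 45.0
```

Emit:
{"fn": "move_arm", "kwargs": {
  "series": "0 0 1 0 0 0; 0 0 2 0 0 0; 0 0 3 0 0 0; 0 0 4 0 0 0; 0 0 5 0 0 0; 0 0 5 0 0 0"
}}

```text
time: 37.65
position: [0.5751, -0.3017, 0.0258]
tool_rot: [0.218, 0.976, 0.001, 0.001]
ft_force: [-0.1, -0.5, -1.4]
grip_width: 0.0099
grip_force: 45.0
```

```bash
python3 - <<'E'
from plan import *
go([.575,-.304,.0237],Rdown(155.2)); P,R,o=cur(); print(o["ft_force"].round(1),R[:,2].round(4))
E
```

```text
t 37.6 at [ 0.5751 -0.3017  0.0258] GO [-0.9 -2.2  2.1] [ 0.17  0.06 -0.36]
[-0.1 -0.5 -1.4] [ 0.0022  0.0022 -1.    ]
```

Emit:
{"fn": "move_arm", "kwargs": {
  "series": "0 0 0.7 0 0 0; 0 0 1.4 0 0 0; 0 0 2 0 0 0; 0 0 2.5 0 0 0; 0 0 2.5 0 0 0"
}}

```text
time: 38.07
position: [0.5752, -0.3017, 0.0237]
tool_rot: [0.218, 0.976, 0.001, 0.001]
ft_force: [0.1, 0.5, 3.7]
grip_width: 0.0097
grip_force: 45.0
```

Emit:
{"fn": "move_arm", "kwargs": {
  "series": "0 0 0 0 0 0; 0 0 0 0 0 0; 0 0 0 0 0 0; 0 0 0 0 0 0; 0 0 0 0 0 0; 0 0 -10 0 0 0; 0 0 -30 0 0 0; 0 0 -50 0 0 0",
  "jaw": 0.5
}}

```text
time: 38.73
position: [0.5744, -0.3013, 0.0733]
tool_rot: [0.218, 0.976, 0.002, -0.0]
ft_force: [0.6, 0.0, -0.5]
grip_width: 0.0427
grip_force: 0.0
```

Emit:
{"fn": "move_arm", "kwargs": {
  "series": "0 0 -40 0 0 0; 0 0 -80 0 0 0; 0 0 -120 0 0 0; 0 0 -120 0 0 0; 0 0 -120 0 0 0; 0 0 -120 0 0 0"
}}

```text
time: 39.23
position: [0.5743, -0.3017, 0.1935]
tool_rot: [0.218, 0.976, 0.001, 0.001]
ft_force: [0.2, 1.0, -0.5]
grip_width: 0.0435
grip_force: 0.0
```

```bash
python3 - <<'E'
from plan import *
P,R,o=cur(); go([.42,-.26,.2],Rdown(170))
for n in("top","scene","wrist"):
    s=shot(n); find(s,["cup_mid","cartridge0_mid"],4)
t=shot("top")
g=t["img"].astype(int)
for (x,y) in [(350,268),(403,258)]:
    print(g[y-8:y+9,x-9:x+10].min(2).tolist())
E
```

```text
t 39.2 at [ 0.5743 -0.3017  0.1935] GO [157.4 -27.9  -6.7] [  0.16   0.07 -15.16]
cup_mid [(0.64, [0.5248, -0.2769, 0.0266], [374.0, 218.0])]
cartridge0_mid []
cup_mid [(0.94, [0.5209, -0.2765, 0.029], [213.0, 172.0]), (0.58, [0.4643, 0.2667, 0.1028], [409.0, 240.0])]
cartridge0_mid [(0.6, [0.7332, 0.1863, 0.0024], [302.0, 332.0])]
cup_mid [(0.77, [0.5223, -0.2753, 0.0301], [282.0, 127.0])]
cartridge0_mid []
[[135, 130, 129, 156, 161, 162, 164, 162, 162, 166, 166, 201, 243, 247, 246, 245, 243, 231, 227], [131, 129, 133, 157, 163, 157, 154, 149, 152, 154, 154, 184, 240, 249, 249, 248, 245, 232, 228], [127, 124, 131, 155, 159, 136, 102, 97, 111, 126, 125, 139, 185, 223, 227, 231, 237, 232, 228], [127, 124, 136, 156, 153, 108, 62, 66, 111, 132, 133, 135, 141, 157, 163, 175, 209, 226, 228], [125, 126, 141, 160, 152, 96, 45, 68, 122, 141, 141, 138, 137, 139, 138, 150, 193, 226, 228], [127, 128, 149, 162, 155, 93, 49, 77, 126, 139, 143, 140, 141, 143, 139, 141, 178, 222, 228], [128, 126, 158, 165, 150, 88, 46, 78, 131, 142, 141, 140, 144, 139, 139, 146, 184, 222, 228], [123, 124, 156, 163,
[... 1556 characters left out ...]
40, 37, 40, 41, 43, 42, 46, 44, 46, 42, 47, 48, 52, 50, 53, 53, 54, 55, 59], [44, 38, 43, 39, 44, 46, 42, 46, 46, 52, 51, 50, 48, 53, 51, 52, 53, 54, 54], [42, 35, 45, 47, 46, 44, 48, 50, 47, 53, 46, 48, 57, 54, 53, 58, 52, 54, 54], [39, 42, 48, 40, 45, 48, 51, 44, 50, 51, 50, 51, 50, 52, 55, 52, 55, 55, 55], [44, 42, 48, 43, 45, 43, 49, 45, 46, 50, 52, 48, 55, 56, 57, 52, 57, 56, 55], [42, 40, 46, 46, 47, 48, 47, 52, 49, 52, 48, 55, 50, 57, 57, 55, 58, 55, 58], [45, 46, 43, 43, 43, 47, 45, 53, 51, 53, 53, 54, 54, 52, 58, 60, 57, 56, 57], [48, 42, 46, 46, 51, 49, 49, 50, 48, 55, 52, 52, 58, 59, 53, 59, 57, 54, 58], [43, 43, 41, 47, 46, 47, 51, 52, 52, 53, 55, 54, 57, 56, 55, 53, 57, 58, 60]]
```

```bash
python3 - <<'E'
from plan import *
c=dict(world_to_cam=np.load("W4.npy"),mtx=robot.camera("wrist")["mtx"])
f=lambda x,y:(120+(x+.5)/2.5-.5,10+(y+.5)/2.5-.5)
d=back(c,f(424,141),.008); r=back(c,f(419,503),.008); v=(r-d)/np.linalg.norm(r-d); u=v[:2]; n=np.array([-u[1],u[0]]); fin=(d+r)[:2]/2-.008*n
for q in ([(97,129),(186,129),(190,243),(106,243)],[(111,286),(196,284),(204,390),(122,390)],[(124,432),(205,430),(210,524),(132,524)]):
    X=np.array([back(c,f(*p),.029)[:2] for p in q]); m=X.mean(0)-fin; print("bay in fin frame mm",(m@u*1000).round(1),(m@n*1000).round(1),"size",np.linalg.norm(X[3]-X[0]).round(4),np.linalg.norm(X[1]-X[0]).round(4))
X=np.array([back(c,f(*p),.029)[:2] for p in[(85,97),(193,99),(218,548),(126,548)]]);m=X.mean(0)-fin;print("frame",(m@u*1000).round(1),(m@n*1000).round(1),[np.linalg.norm(X[i]-X[i-1]).round(4) for i in range(4)])
# cartridge A from the present wrist picture
go([.42,-.2206,.19],Rdown(172.8))
E
```

```text
bay in fin frame mm -48.8 -84.8 size 0.0357 0.029
bay in fin frame mm 0.8 -83.7 size 0.0357 0.0291
bay in fin frame mm 51.0 -83.6 size 0.0345 0.029
frame 0.9 -84.3 [np.float64(0.154), np.float64(0.0349), np.float64(0.1534), np.float64(0.0341)]
t 39.8 at [ 0.5747 -0.302   0.1928] GO [174.6   7.9   2.7] [  0.17   0.05 -17.96]
```

Emit:
{"fn": "move_arm", "kwargs": {
  "series": "44 2 0 0 0 -5; 87 4 0 0 0 -9; 131 6 0 0 0 -14; 175 8 3 0 0 -18; 175 8 3 0 0 -18; 175 8 3 0 0 -18; 175 8 3 0 0 -18; 175 8 3 0 0 -18"
}}

```text
time: 40.45
position: [0.422, -0.2223, 0.1907]
tool_rot: [0.063, 0.998, -0.0, 0.003]
ft_force: [0.2, -0.1, -0.1]
grip_width: 0.0438
grip_force: 0.0
```

```bash
cat >> h.py <<'E'
def cart(c,xy,r=45):
    "long-axis pose of a grey cartridge near xy: rect of the block (non-pink dark) and of the white flange"
    u,v=pix(c,np.array([*xy,.045])).round().astype(int); y0,x0=max(v-r,0),max(u-r,0)
    im=c["img"][y0:v+r,x0:u+r].astype(int); red=im[:,:,0]-im[:,:,2]; V=im.max(2)
    out={}
    for n,m,z in (("block",(red<3)&(V<150)&(V>25),.058),("flange",(red<6)&(V>=150),.026),("all",(red<6)&(V>25),.026)):
        k,l,s,ce=cv2.connectedComponentsWithStats(cv2.morphologyEx(m.astype(np.uint8),cv2.MORPH_OPEN,np.ones((3,3))))
        if k<2: continue
        i=min(range(1,k),key=lambda i:np.hypot(*(ce[i]-[u-x0,v-y0]))-.02*s[i,4]); p=np.argwhere(l==i)[:,::-1]+[x0,y0]
        X=np.array([back(c,q,z)[:2] for q in p.astype(float)]); (cx,cy),(w,h),a=cv2.minAreaRect((X*1000).astype(np.float32))
        if w<h: w,h,a=h,w,a+90
        print(n,s[i,4],"c",round(cx,1),round(cy,1),"size",round(w,1),round(h,1),"yaw",round((a+90)%180-90,1))
E
python3 - <<'E'
from h import *
c=shot("wrist"); P,R,o=cur(); print(P)
A=np.array([.4186,-.2206]); 
for z,dx in ((.058,0),(.026,.019),(.026,-.019),(0,.05)):
    u,v=pix(c,np.array([A[0]+dx,A[1],z])).round().astype(int); print(u,v,c["img"][v,u])
cart(c,A)
u,v=pix(c,np.array([*A,.058])).round().astype(int); im=c["img"][v-36:v+37:3,u-36:u+37:3].astype(int); print(im.max(2)); print(im[:,:,0]-im[:,:,2])
E
```

```text
[ 0.42199099 -0.22221108  0.19056922]
282 191 [68 67 73]
284 203 [67 65 72]
279 164 [186 188 191]
288 224 [50 51 53]
block 863 c 415.2 -218.5 size 34.2 21.0 yaw -7.5
flange 433 c 418.3 -220.6 size 43.5 28.7 yaw -7.8
all 1466 c 419.5 -219.6 size 45.3 31.2 yaw -7.2
[[160 161 160 156 153 159 161 156 161 164 162 157 159 152 151 156 153 155
  160 159 158 156 150 150 149]
 [154 161 160 162 159 166 162 154 159 162 162 156 153 152 156 159 155 153
  161 160 153 152 151 154 155]
 [152 155 154 158 160 164 160 155 165 167 163 159 162 165 167 168 171 164
  166 163 154 148 152 153 160]
 [156 156 151 152 160 155 155 177 192 192 191 191 190 190 190 190 188 168
   81 144 159 159 157 158 161]
 [157 156 152 150 150 147 152 176 189 191 181 181 182 181 176 188 188 168
   91 156 161 161 161 159 162]
 [156 156 159 155 150 148 153 174 191 127  39  39  40  39  33  97 187 166
   87 158 162 159 162 163 158]
 [161 162 163 156 151 150 154 173 190  53  34  35  33  32  36  28 130 164
   74 158 159 162 165 165 160]
 [162 157 157 160 159 163 161 171 192  67  75  75  75  75  73  61  84  91
   79 162 156 161 166 164 1
[... 3090 characters left out ...]
12  8  1 -1 -6 -6 -6 -4 -6 -5  2  3  8 10 10 10 11 11
  11]
 [10 10 10 11  9 11 10  9  9  6  0  0  1  1  0  2  8  9 10 10 12 10 11 10
  10]
 [11 10  8  7 10 11  9 11 10 10 10  8  6  6  6  6  8  8  6  6  6 11  9 11
  11]
 [ 9 10  5  4  8 11 11 11 11 11 11 10  5  2  4  5  4  6  3  5  5  8 11 11
  11]
 [10  6  6  5  5  6  6  8  7  3  1 -1 -1 -3 -1  6  5  5  6  5  5  7  8  6
   6]
 [11  5  5  5  5  3  1 -2 -2 -2 -2 -2 -2 -2 -2  4  6  5  6  5  5  6  5  6
   5]
 [ 8  2  0 -2 -1 -2 -1 -1 -2 -1 -2 -1 -1 -2 -1  4  4  6  5  7  5  5  7  7
   9]
 [-3 -2 -2 -2 -1 -2 -2 -2 -2 -2 -3 -3 -2 -2 -3  3  6  6  6  6  5  7 10  9
  10]
 [-4 -2 -2 -3  0 -2 -2 -2 -2 -2 -3 -2 -1 -2 -3 -1  6  6  5  5  5  6  6  4
   6]]
```

```bash
python3 - <<'E'
from h import *
go([.4186,-.2204,.013],Rdown(172.4))
E
```

```text
t 40.5 at [ 0.422  -0.2222  0.1906] GO [  4.4   1.3 177.6] [0.03 0.27 0.43]
```

Emit:
{"fn": "move_arm", "kwargs": {
  "series": "4 1.3 30 0 0 0.4; 4 1.3 70 0 0 0.4; 4 1.3 105 0 0 0.4; 4 1.3 130 0 0 0.4; 4 1.3 140 0 0 0.4; 4 1.3 140 0 0 0.4; 4 1.3 140 0 0 0.4; 4 1.3 140 0 0 0.4"
}}

```text
time: 41.17
position: [0.4177, -0.2194, 0.0504]
tool_rot: [0.066, 0.998, 0.001, 0.002]
ft_force: [0.2, 0.2, -0.4]
grip_width: 0.0437
grip_force: 0.0
```

```bash
python3 - <<'E'
from h import *
c=shot("wrist"); go([.4186,-.2204,.013],Rdown(172.4)); cart(c,[.4186,-.2204],60)
P,R,o=cur(); print(pix(c,P+R@[0,0,-.019]))
E
```

```text
t 41.2 at [ 0.4176 -0.2193  0.0508] GO [-1.  -1.  37.8] [0.05 0.24 0.05]
block 2924 c 417.4 -221.3 size 49.4 28.1 yaw -29.0
flange 724 c 402.6 -218.4 size 29.3 12.2 yaw 82.5
all 4644 c 423.9 -225.1 size 60.9 42.3 yaw -11.6
[281.06575314 271.36390317]
```

Emit:
{"fn": "move_arm", "kwargs": {
  "series": "-1 -1 12 0 0 0; -1 -1 22 0 0 0; -1 -1 30 0 0 0; -1 -1 35 0 0 0; -1 -1 37.5 0 0 0; -1 -1 37.5 0 0 0; -1 -1 37.5 0 0 0"
}}

```text
time: 41.8
position: [0.4174, -0.2195, 0.0128]
tool_rot: [0.066, 0.998, 0.001, 0.001]
ft_force: [0.4, 0.1, 0.1]
grip_width: 0.0437
grip_force: 0.0
```

Emit:
{"fn": "move_arm", "kwargs": {
  "series": "0 0 0 0 0 0; 0 0 0 0 0 0; 0 0 0 0 0 0; 0 0 0 0 0 0; 0 0 0 0 0 0; 0 0 0 0 0 0; 0 0 0 0 0 0; 0 0 0 0 0 0",
  "jaw": 0,
  "newtons": 50
}}

```text
time: 42.47
position: [0.4173, -0.2194, 0.0126]
tool_rot: [0.066, 0.998, 0.001, 0.001]
ft_force: [0.5, -0.1, 1.0]
grip_width: 0.0174
grip_force: 50.0
```

```bash
python3 - <<'E'
from h import *
P,R,o=cur(); print(P,R.round(4).tolist(),o["ft_force"].round(1),o["grip_width"],o["grip_force"])
E
```

```text
[ 0.41726495 -0.21938301  0.01260184] [[-0.9913, 0.1315, 0.0022], [0.1315, 0.9913, 0.0021], [-0.0019, 0.0024, -1.0]] [ 0.5 -0.1  1. ] 0.017427079912286973 50.000383984297514
```

Emit:
{"fn": "move_arm", "kwargs": {
  "series": "0 0 -5 0 0 0; 0 0 -25 0 0 0; 0 0 -60 0 0 0; 0 0 -95 0 0 0; 0 0 -125 0 0 0; 0 0 -140 0 0 0; 0 0 -145 0 0 0; 0 0 -145 0 0 0"
}}

```text
time: 43.13
position: [0.4174, -0.22, 0.1588]
tool_rot: [0.066, 0.998, 0.0, 0.002]
ft_force: [0.2, 0.0, -0.2]
grip_width: 0.0179
grip_force: 50.0
```

```bash
python3 - <<'E'
from h import *
c=shot("wrist"); go([.4266,.1778,.15],Rdown(191.1)); cart(c,cur()[0][:2],60)
P,R,o=cur(); print(o["grip_width"],o["ft_force"].round(1))
# near flange edge in tool frame (flange top at underside+.026)
for x in (.0208,.022): print(pix(c,P+R@[x-.0012+.0012,0,.0126-.026]))
u=int(pix(c,P+R@[.0208,0,-.0134])[0]); print(c["img"][150:300:3,u].tolist())
E
```

```text
t 43.2 at [ 0.4166 -0.2194  0.1575] GO [ 42.4 395.1   8.4] [  0.12   0.13 -18.66]
block 108 c 432.3 -222.5 size 19.5 3.4 yaw 82.5
flange 337 c 455.4 -209.5 size 22.9 13.6 yaw 82.5
all 2217 c 455.5 -238.7 size 87.9 35.9 yaw 88.9
0.017035865357511882 [-0.2  0.4 -0.6]
[282.00258691 224.15674245]
[282.00707217 221.7944205 ]
[[160, 152, 150], [171, 161, 160], [168, 160, 157], [165, 156, 155], [167, 158, 157], [164, 155, 153], [160, 151, 150], [158, 149, 147], [164, 155, 155], [168, 159, 157], [170, 160, 159], [169, 160, 158], [167, 157, 156], [171, 162, 160], [167, 158, 155], [164, 156, 154], [172, 162, 161], [170, 161, 159], [160, 151, 151], [158, 150, 148], [167, 158, 156], [166, 157, 156], [120, 113, 112], [82, 76, 75], [42, 40, 42], [83, 82, 81], [135, 135, 132], [96, 95, 93], [95, 94, 93], [95, 95, 92], [94, 94, 92], [29, 29, 30], [22, 22, 25], [22, 21, 23], [22, 21, 22], [24, 23, 26], [22, 23, 24], [23, 24, 26], [20, 21, 24], [25, 24, 27], [29, 30, 32], [59, 58, 63], [72, 71, 77], [70, 70, 76], [50, 49, 53], [32, 31, 34], [32, 32, 35], [32, 31, 35], [19, 18, 21], [33, 33, 36]]
```

```bash
python3 - <<'E'
from h import *
c=shot("wrist"); P,R,o=cur()
for dy in (-.006,0,.006):
    u=int(round(pix(c,P+R@[.0188,dy,-.0134])[0])); print(u,c["img"][210:248,u].max(1).tolist())
for n,x,z in (("flange top edge c=0",.022,-.0134),("flange bottom edge",.022,-.0104),("block foot edge",.015,-.0134),("foot lower edge",.017,.0126),("tab top",.0205,-.0019)):
    print(n,[ (d,pix(c,P+R@[x+d/1000,0,z])[1].round(1)) for d in (0,-1.2,-3)])
E
```

```text
269 [170, 170, 167, 164, 165, 160, 146, 112, 86, 78, 76, 65, 64, 69, 71, 92, 137, 174, 191, 197, 185, 146, 107, 94, 95, 96, 96, 95, 96, 98, 94, 80, 51, 28, 24, 24, 25, 23]
282 [162, 166, 169, 169, 169, 166, 156, 122, 87, 79, 76, 65, 68, 67, 57, 82, 136, 175, 192, 184, 146, 107, 93, 95, 95, 97, 96, 95, 97, 96, 94, 79, 51, 30, 22, 24, 26, 23]
294 [127, 91, 82, 80, 81, 80, 81, 79, 80, 81, 82, 78, 73, 65, 69, 93, 139, 175, 191, 196, 195, 196, 195, 195, 195, 195, 195, 195, 194, 190, 169, 128, 73, 38, 30, 30, 30, 28]
flange top edge c=0 [(0, np.float64(222.6)), (-1.2, np.float64(225.0)), (-3, np.float64(228.5))]
flange bottom edge [(0, np.float64(220.7)), (-1.2, np.float64(223.0)), (-3, np.float64(226.5))]
block foot edge [(0, np.float64(236.3)), (-1.2, np.float64(238.6)), (-3, np.float64(242.1))]
foot lower edge [(0, np.float64(216.6)), (-1.2, np.float64(218.7)), (-3, np.float64(221.8))]
tab top [(0, np.float64(218.4)), (-1.2, np.float64(220.7)), (-3, np.float64(224.0))]
```

Emit:
{"fn": "move_arm", "kwargs": {
  "series": "5 40 0 0 0 -3; 10 80 0 0 0 -6; 15 120 0 0 0 -9; 20 160 0 0 0 -12; 25 200 0 0 0 -15; 30 240 0 0 0 -18.7; 35 280 0 0 0 -18.7; 38 315 0 0 0 -18.7"
}}

```text
time: 43.9
position: [0.4183, 0.0999, 0.1565]
tool_rot: [-0.097, 0.995, 0.001, -0.001]
ft_force: [0.8, -0.9, -0.9]
grip_width: 0.0179
grip_force: 50.0
```

```bash
python3 - <<'E'
from h import *
go([.4261,.1777,.11],Rdown(191.1))
s=shot("scene"); find(s,["bay0","fin","round_pin"],3)
t=shot("top"); find(t,["bay0","fin"],3)
E
```

```text
t 43.9 at [0.4183 0.0999 0.1565] GO [-22.8  74.7  46.6] [ 0.18 -0.14  0.06]
bay0 [(0.95, [0.428, 0.1771, 0.0407], [376.0, 228.0]), (0.67, [0.4772, 0.1872, 0.0425], [369.0, 243.0]), (0.57, [0.5276, 0.199, 0.0463], [362.0, 259.0])]
fin [(0.69, [0.4659, 0.2675, 0.1012], [408.0, 242.0]), (0.43, [0.4334, 0.3387, 0.0543], [440.0, 261.0]), (0.18, [0.5217, 0.2878, 0.0352], [398.0, 281.0])]
round_pin [(0.59, [0.527, 0.2884, 0.038], [398.0, 282.0])]
bay0 [(0.97, [0.4765, 0.1898, 0.0465], [151.0, 243.0]), (0.62, [0.5291, 0.1967, 0.0428], [148.0, 218.0])]
fin [(0.81, [0.4627, 0.2705, 0.1051], [101.0, 250.0]), (0.73, [0.4407, -0.332, 0.027], [401.0, 257.0])]
```

Emit:
{"fn": "move_arm", "kwargs": {
  "series": "-12 40 0 0 0 0; -23 75 0 0 0 0; -23 75 0 0 0 0; -23 75 25 0 0 0; -23 75 46 0 0 0; -23 75 46 0 0 0; -23 75 46 0 0 0; -23 75 46 0 0 0"
}}

```text
time: 44.92
position: [0.4295, 0.1747, 0.1129]
tool_rot: [-0.096, 0.995, 0.001, 0.001]
ft_force: [1.1, -0.2, -0.5]
grip_width: 0.0178
grip_force: 50.0
```

```bash
python3 - <<'E'
from h import *
c=shot("wrist"); P,R,o=cur(); go([.4261,.1777,.08],Rdown(191.1)); print(o["ft_force"].round(1))
# frame end edge: scan along tool x at bay row line for frame top (z=.065)
u0=np.array([.981,.1925]); fin=np.array([.4607,.2701]); n=np.array([-.1925,.981])
for off in (-.0985,-.068):   # outer / inner rails
    X=[np.r_[fin+u0*s+n*off,.065] for s in np.arange(-.095,-.04,.0015)]
    uv=np.array([pix(c,x) for x in X]).round().astype(int); print(off,uv[0],uv[-1],[int(c["img"][v,u].max()) if 0<=v<420 and 0<=u<560 else -1 for u,v in uv])
for s in (-.073,-.0715):   # across the end bar
    X=[np.r_[fin+u0*s+n*o_,.065] for o_ in np.arange(-.115,-.055,.0015)]
    uv=np.array([pix(c,x) for x in X]).round().astype(int); print(s,uv[0],uv[-1],[int(c["img"][v,u].max()) if 0<=v<420 and 0<=u<560 else -1 for u,v in uv])
E
```

```text
t 45.0 at [0.4298 0.175  0.1132] GO [ 3.3  3.3 33.2] [ 0.1   0.23 -0.06]
[-0.8  0.  -0. ]
-0.0985 [263 157] [264 238] [167, 82, 52, 58, 98, 116, 116, 102, 166, 178, 70, 34, 53, 82, 83, 84, 83, 82, 83, 77, 75, 79, 82, 79, 72, 67, 68, 67, 73, 81, 98, 186, 207, 203, 189, 179, 112]
-0.068 [312 157] [310 238] [164, 79, 52, 60, 101, 118, 120, 103, 168, 185, 190, 190, 179, 178, 93, 111, 122, 150, 156, 120, 96, 124, 133, 170, 173, 157, 79, 80, 84, 83, 84, 85, 88, 95, 94, 93, 93]
-0.073 [238 191] [329 191] [169, 171, 172, 117, 101, 118, 151, 190, 141, 82, 82, 82, 84, 83, 84, 82, 82, 84, 83, 83, 82, 83, 83, 84, 83, 82, 83, 82, 82, 82, 83, 95, 175, 188, 143, 87, 89, 89, 90, 89]
-0.0715 [238 194] [329 193] [176, 177, 178, 129, 100, 117, 149, 186, 140, 81, 83, 83, 85, 82, 83, 83, 83, 83, 84, 84, 84, 83, 84, 84, 83, 83, 83, 81, 82, 84, 83, 120, 184, 184, 118, 85, 88, 87, 88, 86]
```

Emit:
{"fn": "move_arm", "kwargs": {
  "series": "2.8 2.9 0 0 0 0; 2.8 2.9 10 0 0 0; 2.8 2.9 20 0 0 0; 2.8 2.9 28 0 0 0; 2.8 2.9 31 0 0 0; 2.8 2.9 31 0 0 0; 2.8 2.9 31 0 0 0; 2.8 2.9 31 0 0 0",
  "newtons": 60
}}

```text
time: 45.63
position: [0.4259, 0.1782, 0.0818]
tool_rot: [-0.097, 0.995, 0.001, 0.002]
ft_force: [0.2, 0.5, -0.6]
grip_width: 0.0177
grip_force: 60.0
```

```bash
python3 - <<'E'
from h import *
c=shot("wrist"); P,R,o=cur(); go([.4267,.1774,.0566],Rdown(191.1)); print(o["ft_force"].round(1))
for dy in (-.006,.006):
    u=int(round(pix(c,P+R@[.0188,dy,-.0134])[0])); print(u,c["img"][216:248,u].max(1).tolist())
E
```

```text
t 45.7 at [0.426  0.1782 0.0818] GO [-0.5 -1.  25.2] [0.1  0.2  0.05]
[ 0.1  0.2 -0.8]
269 [77, 83, 113, 155, 160, 123, 78, 54, 50, 87, 142, 180, 194, 198, 198, 198, 198, 198, 199, 200, 188, 146, 107, 98, 97, 83, 53, 33, 28, 31, 33, 31]
294 [78, 80, 94, 103, 95, 87, 85, 83, 78, 101, 147, 181, 195, 198, 198, 197, 198, 196, 198, 197, 198, 198, 199, 199, 195, 166, 108, 51, 31, 32, 34, 35]
```

Position is good within 1 mm. Lower into the mouth with small steps.

Emit:
{"fn": "move_arm", "kwargs": {
  "series": "-0.5 -0.8 1 0 0 0; -0.5 -0.8 3 0 0 0; -0.5 -0.8 5 0 0 0; -0.5 -0.8 7 0 0 0; -0.5 -0.8 8 0 0 0; -0.5 -0.8 8 0 0 0"
}}

```text
time: 46.18
position: [0.4266, 0.1775, 0.0732]
tool_rot: [-0.097, 0.995, 0.001, 0.001]
ft_force: [0.7, 1.0, -0.9]
grip_width: 0.0173
grip_force: 60.0
```

Emit:
{"fn": "move_arm", "kwargs": {
  "series": "0 0 1 0 0 0; 0 0 2 0 0 0; 0 0 3 0 0 0; 0 0 4 0 0 0; 0 0 4 0 0 0"
}}

```text
time: 46.6
position: [0.4272, 0.1776, 0.0695]
tool_rot: [-0.097, 0.995, 0.001, 0.002]
ft_force: [2.7, 0.7, -0.3]
grip_width: 0.0172
grip_force: 60.0
```

Emit:
{"fn": "move_arm", "kwargs": {
  "series": "-0.7 0 1 0 0 0; -0.7 0 2 0 0 0; -0.7 0 3 0 0 0; -0.7 0 4 0 0 0; -0.7 0 5 0 0 0; -0.7 0 5 0 0 0"
}}

```text
time: 47.1
position: [0.4268, 0.1776, 0.0644]
tool_rot: [-0.097, 0.995, 0.001, 0.001]
ft_force: [1.1, -0.8, 3.2]
grip_width: 0.018
grip_force: 60.0
```

Emit:
{"fn": "move_arm", "kwargs": {
  "series": "0 0 1 0 0 0; 0 0 2 0 0 0; 0 0 3 0 0 0; 0 0 4 0 0 0; 0 0 4 0 0 0"
}}

```text
time: 47.52
position: [0.4266, 0.1776, 0.06]
tool_rot: [-0.097, 0.995, 0.001, 0.001]
ft_force: [1.7, 0.0, 0.4]
grip_width: 0.0175
grip_force: 60.0
```

Nearly in: underside at about 47 mm, floor at 44 mm.

Emit:
{"fn": "move_arm", "kwargs": {
  "series": "0 0 1 0 0 0; 0 0 2 0 0 0; 0 0 3 0 0 0; 0 0 4 0 0 0; 0 0 4 0 0 0"
}}

```text
time: 47.93
position: [0.4267, 0.1776, 0.0566]
tool_rot: [-0.097, 0.995, 0.001, 0.001]
ft_force: [0.7, -0.4, 2.9]
grip_width: 0.0178
grip_force: 60.0
```

Emit:
{"fn": "move_arm", "kwargs": {
  "series": "0 0 0.7 0 0 0; 0 0 1.4 0 0 0; 0 0 2 0 0 0; 0 0 2 0 0 0"
}}

```text
time: 48.27
position: [0.4268, 0.1776, 0.0565]
tool_rot: [-0.097, 0.995, 0.001, 0.002]
ft_force: [-2.9, -0.9, 22.8]
grip_width: 0.0173
grip_force: 60.0
```

Bottomed out at the expected height with 23 N, so it is fully in. Release and go for cartridge B.

Emit:
{"fn": "move_arm", "kwargs": {
  "series": "0 0 -2 0 0 0; 0 0 -2 0 0 0; 0 0 -2 0 0 0; 0 0 -2 0 0 0; 0 0 -10 0 0 0; 0 0 -40 0 0 0; 0 0 -80 0 0 0; 0 0 -115 0 0 0",
  "jaw": 0.5
}}

```text
time: 48.93
position: [0.4259, 0.1772, 0.1706]
tool_rot: [-0.097, 0.995, 0.001, -0.0]
ft_force: [0.8, 0.5, -0.4]
grip_width: 0.0431
grip_force: 0.0
```

Emit:
{"fn": "move_arm", "kwargs": {
  "series": "50 -260 -15 0 0 17; 50 -260 -15 0 0 17; 50 -260 -15 0 0 17; 50 -260 -15 0 0 17; 50 -260 -15 0 0 17; 50 -260 -15 0 0 17; 50 -260 -15 0 0 17; 50 -260 -15 0 0 17"
}}

```text
time: 49.6
position: [0.4288, -0.0914, 0.1844]
tool_rot: [0.054, 0.999, 0.0, 0.002]
ft_force: [0.0, 0.0, 0.3]
grip_width: 0.0432
grip_force: 0.0
```

```bash
python3 - <<'E'
from h import *
go([.4387,-.331,.19],Rdown(160.3))
t=shot("top"); cart(t,[.4387,-.331],16); find(t,["fin","cartridge0_mid"])
E
```

```text
t 49.6 at [ 0.4288 -0.0914  0.1844] GO [ -35.6 -237.2   -5.7] [ 0.08  0.22 13.53]
block 147 c 437.3 -330.5 size 29.5 23.6 yaw -16.3
flange 64 c 420.9 -330.0 size 29.5 11.3 yaw 73.4
all 345 c 437.4 -333.5 size 45.0 37.2 yaw -16.3
fin [(0.8, [0.4625, 0.27, 0.107], [101.0, 250.0]), (0.16, [0.4471, 0.3278, 0.0457], [83.0, 258.0])]
cartridge0_mid []
```

Emit:
{"fn": "move_arm", "kwargs": {
  "series": "-35 -237 -6 0 0 13.5; -35 -237 -6 0 0 13.5; -35 -237 -6 0 0 13.5; -35 -237 -6 0 0 13.5; -35 -237 -6 0 0 13.5; -35 -237 -6 0 0 13.5; -35 -237 -6 0 0 13.5; -35 -237 -6 0 0 13.5"
}}

```text
time: 50.42
position: [0.4389, -0.3263, 0.1888]
tool_rot: [0.168, 0.986, 0.002, 0.0]
ft_force: [-1.0, 0.4, 0.0]
grip_width: 0.0434
grip_force: 0.0
```

Emit:
{"fn": "move_arm", "kwargs": {
  "series": "0 0 0 0 0 0; 0 0 0 0 0 0; 0 0 0 0 0 0"
}}

```text
time: 50.67
position: [0.4385, -0.3244, 0.1892]
tool_rot: [0.167, 0.986, 0.002, 0.0]
ft_force: [-0.1, -0.2, -0.3]
grip_width: 0.0432
grip_force: 0.0
```

```bash
python3 - <<'E'
from h import *
c=shot("wrist"); cart(c,[.4387,-.331],40); c=shot("wrist"); cart(c,[.4387,-.331],45); go([.4387,-.331,.0128],Rdown(161))
E
```

```text
block 1955 c 448.4 -321.9 size 53.2 46.7 yaw -19.2
flange 367 c 431.3 -331.0 size 30.3 28.7 yaw -19.2
all 2733 c 452.7 -324.7 size 67.7 53.7 yaw -17.8
block 2384 c 451.4 -320.8 size 60.1 51.3 yaw -17.5
flange 370 c 431.6 -331.0 size 30.3 29.6 yaw -19.2
all 3215 c 456.4 -323.0 size 73.5 59.1 yaw -17.5
t 50.8 at [ 0.4387 -0.3252  0.1894] GO [ -1.8  -6.  176.6] [ 0.18  0.04 -0.25]
```

Emit:
{"fn": "move_arm", "kwargs": {
  "series": "-1.8 -7.4 30 0 0 0; -1.8 -7.4 70 0 0 0; -1.8 -7.4 105 0 0 0; -1.8 -7.4 130 0 0 0; -1.8 -7.4 140 0 0 0; -1.8 -7.4 140 0 0 0; -1.8 -7.4 140 0 0 0; -1.8 -7.4 140 0 0 0"
}}

```text
time: 51.43
position: [0.4391, -0.335, 0.0509]
tool_rot: [0.168, 0.986, 0.0, 0.002]
ft_force: [-0.6, -0.2, 0.5]
grip_width: 0.0435
grip_force: 0.0
```

```bash
python3 - <<'E'
from h import *
c=shot("wrist"); cart(c,[.438,-.3328],60); go([.438,-.3328,.0128],Rdown(160.7)); P,R,o=cur()
# dark block vs fingers: profile across tool y at the block's near top edge
B=np.array([.438,-.3328]); 
ys=np.arange(-.03,.0301,.0015); uv=[pix(c,np.r_[B,.058]+R@[.010,y,0]).round().astype(int) for y in ys]; print([int(c["img"][v,u].max()) for u,v in uv])
uv=[pix(c,np.r_[B,.026]+R@[.0185,y,0]).round().astype(int) for y in ys]; print([int(c["img"][v,u].max()) for u,v in uv])
E
```

```text
block 3324 c 437.8 -327.5 size 45.4 31.9 yaw -17.3
flange 669 c 422.4 -327.6 size 29.3 11.5 yaw 70.7
all 5775 c 448.3 -330.6 size 69.4 57.1 yaw -37.1
t 51.5 at [ 0.4392 -0.3351  0.0511] GO [ 2.1  1.8 38.3] [ 0.05  0.27 -0.04]
[76, 76, 77, 77, 74, 76, 77, 75, 74, 71, 75, 74, 83, 91, 79, 30, 33, 33, 34, 33, 34, 34, 33, 34, 33, 32, 49, 93, 87, 71, 74, 76, 77, 75, 72, 74, 75, 76, 77, 73, 73]
[149, 152, 153, 157, 161, 163, 157, 153, 155, 157, 166, 189, 188, 188, 188, 188, 187, 188, 187, 188, 188, 188, 187, 188, 188, 188, 187, 188, 189, 184, 104, 74, 87, 148, 150, 149, 154, 158, 159, 158, 160]
```

Emit:
{"fn": "move_arm", "kwargs": {
  "series": "2.2 1.8 12 0 0 0; 2.2 1.8 22 0 0 0; 2.2 1.8 30 0 0 0; 2.2 1.8 35 0 0 0; 2.2 1.8 38 0 0 0; 2.2 1.8 38 0 0 0; 2.2 1.8 38 0 0 0"
}}

```text
time: 52.07
position: [0.4367, -0.3316, 0.0112]
tool_rot: [0.168, 0.986, 0.001, 0.001]
ft_force: [-0.7, -0.1, -1.2]
grip_width: 0.0437
grip_force: 0.0
```

Emit:
{"fn": "move_arm", "kwargs": {
  "series": "0 0 0 0 0 0; 0 0 0 0 0 0; 0 0 0 0 0 0; 0 0 0 0 0 0; 0 0 0 0 0 0; 0 0 0 0 0 0; 0 0 0 0 0 0; 0 0 0 0 0 0",
  "jaw": 0,
  "newtons": 60
}}

```text
time: 52.73
position: [0.4367, -0.3316, 0.0114]
tool_rot: [0.168, 0.986, 0.001, 0.001]
ft_force: [0.1, 0.1, 1.3]
grip_width: 0.0173
grip_force: 60.0
```

Emit:
{"fn": "move_arm", "kwargs": {
  "series": "0 0 -5 0 0 0; 0 0 -25 0 0 0; 0 0 -60 0 0 0; 0 0 -95 0 0 0; 0 0 -125 0 0 0; 0 0 -140 0 0 0; 0 0 -145 0 0 0; 0 0 -145 0 0 0"
}}

```text
time: 53.4
position: [0.4368, -0.3323, 0.1577]
tool_rot: [0.168, 0.986, 0.0, 0.002]
ft_force: [-0.2, 0.2, -0.6]
grip_width: 0.0176
grip_force: 60.0
```

```bash
python3 - <<'E'
from h import *
c=shot("wrist"); P,R,o=cur(); print(o["grip_width"],o["grip_force"])
for dy in (-.006,0,.006):
    u=int(round(pix(c,P+R@[.0188,dy,-.0134])[0])); print(u,c["img"][210:248,u].max(1).tolist())
go([.526,.197,.15],Rdown(191.1))
E
```

```text
0.01737233111500025 59.999753991141915
269 [81, 79, 80, 82, 82, 82, 82, 80, 82, 83, 84, 84, 77, 61, 45, 44, 50, 69, 86, 95, 99, 99, 100, 98, 99, 99, 98, 99, 99, 100, 98, 100, 94, 72, 46, 27, 25, 25]
282 [74, 78, 100, 142, 154, 133, 99, 81, 81, 79, 81, 83, 76, 54, 37, 36, 44, 67, 86, 96, 100, 99, 99, 100, 101, 99, 100, 99, 101, 99, 99, 100, 94, 73, 44, 28, 23, 25]
294 [78, 78, 88, 115, 145, 149, 118, 79, 57, 47, 50, 53, 55, 58, 63, 67, 69, 75, 86, 95, 98, 98, 98, 98, 99, 99, 99, 98, 99, 99, 100, 100, 94, 74, 45, 26, 24, 24]
t 53.5 at [ 0.4361 -0.3316  0.1563] GO [ 90.4 528.5   7.6] [  0.14   0.11 -30.46]
```

Emit:
{"fn": "move_arm", "kwargs": {
  "series": "10 40 0 0 0 -4; 20 80 0 0 0 -8; 31 118 0 0 0 -12; 41 156 0 0 0 -16; 51 194 0 0 0 -20; 61 230 0 0 0 -24; 71 266 0 0 0 -28; 80 300 0 0 0 -30.4"
}}

```text
time: 54.12
position: [0.4583, -0.0199, 0.1552]
tool_rot: [-0.098, 0.995, 0.002, -0.001]
ft_force: [0.8, 0.3, -1.2]
grip_width: 0.0178
grip_force: 60.0
```

```bash
python3 - <<'E'
from h import *
go([.4753,.1871,.11],Rdown(191.1))
E
```

```text
t 54.1 at [ 0.4583 -0.0199  0.1552] GO [-57.  199.5  45.9] [ 0.24 -0.11  0.11]
```

Emit:
{"fn": "move_arm", "kwargs": {
  "series": "-11 40 0 0 0 0; -22 80 0 0 0 0; -34 120 0 0 0 0; -45 160 0 0 0 0; -57 199 0 0 0 0; -57 199 0 0 0 0; -57 199 20 0 0 0; -57 199 40 0 0 0"
}}

```text
time: 54.78
position: [0.4777, 0.1849, 0.1162]
tool_rot: [-0.098, 0.995, 0.001, 0.001]
ft_force: [-0.6, 0.0, -1.5]
grip_width: 0.0177
grip_force: 60.0
```

Emit:
{"fn": "move_arm", "kwargs": {
  "series": "0 0 6 0 0 0; 0 0 6 0 0 0; 0 0 6 0 0 0; 0 0 6 0 0 0; 0 0 6 0 0 0; 0 0 6 0 0 0"
}}

```text
time: 55.28
position: [0.4789, 0.1838, 0.1123]
tool_rot: [-0.096, 0.995, 0.001, 0.002]
ft_force: [0.8, -0.3, -0.4]
grip_width: 0.0175
grip_force: 60.0
```

```bash
python3 - <<'E'
from h import *
go([.4753,.1871,.08],Rdown(191.1))
c=shot("wrist"); P,R,o=cur()
for dy in (-.006,0,.006):
    u=int(round(pix(c,P+R@[.0188,dy,-.0134])[0])); print(u,c["img"][216:248,u].max(1).tolist())
s=shot("scene"); find(s,["bay0","fin"],3)
E
```

```text
t 55.3 at [0.4789 0.1838 0.1123] GO [ 3.   3.8 32.3] [ 0.1   0.24 -0.09]
269 [208, 215, 214, 208, 202, 206, 197, 151, 86, 54, 57, 77, 98, 108, 112, 112, 113, 113, 112, 113, 112, 112, 112, 113, 114, 114, 108, 84, 52, 32, 28, 27]
281 [129, 106, 98, 98, 100, 101, 92, 66, 45, 40, 50, 75, 99, 108, 111, 113, 112, 112, 113, 113, 113, 111, 113, 114, 112, 113, 108, 83, 52, 32, 27, 30]
294 [150, 111, 100, 100, 102, 100, 99, 93, 84, 78, 77, 86, 100, 109, 112, 112, 113, 113, 112, 112, 112, 113, 113, 114, 114, 113, 108, 84, 52, 32, 29, 29]
bay0 [(0.77, [0.431, 0.1787, 0.0426], [376.0, 229.0]), (0.73, [0.531, 0.2025, 0.0435], [363.0, 261.0]), (0.7, [0.4775, 0.1891, 0.0448], [370.0, 243.0])]
fin [(0.68, [0.4628, 0.269, 0.1035], [410.0, 240.0]), (0.61, [0.5194, 0.2899, 0.0323], [399.0, 281.0])]
```

Emit:
{"fn": "move_arm", "kwargs": {
  "series": "3 3.8 0 0 0 0; 3 3.8 10 0 0 0; 3 3.8 20 0 0 0; 3 3.8 28 0 0 0; 3 3.8 31 0 0 0; 3 3.8 31 0 0 0; 3 3.8 31 0 0 0; 3 3.8 31 0 0 0"
}}

```text
time: 56.15
position: [0.4748, 0.1873, 0.0805]
tool_rot: [-0.096, 0.995, 0.001, 0.001]
ft_force: [-0.0, 0.3, -0.7]
grip_width: 0.0173
grip_force: 60.0
```

```bash
python3 - <<'E'
from h import *
go([.4753,.1871,.0554],Rdown(191.1))
E
```

```text
t 56.1 at [0.4748 0.1873 0.0805] GO [-0.4 -0.3 25.1] [ 0.1   0.15 -0.06]
```

Emit:
{"fn": "move_arm", "kwargs": {
  "series": "-0.5 -0.3 1 0 0 0; -0.5 -0.3 3 0 0 0; -0.5 -0.3 5 0 0 0; -0.5 -0.3 7 0 0 0; -0.5 -0.3 9 0 0 0; -0.5 -0.3 9 0 0 0"
}}

```text
time: 56.65
position: [0.4753, 0.1871, 0.0712]
tool_rot: [-0.096, 0.995, 0.001, 0.001]
ft_force: [0.9, 0.3, -0.5]
grip_width: 0.0177
grip_force: 60.0
```

Emit:
{"fn": "move_arm", "kwargs": {
  "series": "0 0 1 0 0 0; 0 0 2 0 0 0; 0 0 3 0 0 0; 0 0 4 0 0 0; 0 0 4 0 0 0"
}}

```text
time: 57.07
position: [0.476, 0.1872, 0.0677]
tool_rot: [-0.096, 0.995, 0.001, 0.002]
ft_force: [2.1, -0.0, 1.0]
grip_width: 0.0173
grip_force: 60.0
```

Emit:
{"fn": "move_arm", "kwargs": {
  "series": "-0.7 0 1 0 0 0; -0.7 0 2 0 0 0; -0.7 0 3 0 0 0; -0.7 0 4 0 0 0; -0.7 0 5 0 0 0; -0.7 0 5 0 0 0"
}}

```text
time: 57.57
position: [0.4756, 0.1872, 0.0624]
tool_rot: [-0.096, 0.995, 0.001, 0.001]
ft_force: [1.0, -0.4, 1.3]
grip_width: 0.0179
grip_force: 60.0
```

Emit:
{"fn": "move_arm", "kwargs": {
  "series": "0 0 1 0 0 0; 0 0 2 0 0 0; 0 0 3 0 0 0; 0 0 4 0 0 0; 0 0 4 0 0 0"
}}

```text
time: 57.98
position: [0.4753, 0.1871, 0.0579]
tool_rot: [-0.096, 0.995, 0.001, 0.0]
ft_force: [1.5, 0.8, -1.3]
grip_width: 0.0176
grip_force: 60.0
```

Emit:
{"fn": "move_arm", "kwargs": {
  "series": "0 0 1 0 0 0; 0 0 2 0 0 0; 0 0 3 0 0 0; 0 0 4 0 0 0; 0 0 4 0 0 0"
}}

```text
time: 58.4
position: [0.4753, 0.1872, 0.0554]
tool_rot: [-0.096, 0.995, 0.001, 0.001]
ft_force: [-1.5, -0.2, 9.2]
grip_width: 0.0177
grip_force: 60.0
```

Bottomed out at 0.0554 as expected. One more small press, then release and retreat.

Emit:
{"fn": "move_arm", "kwargs": {
  "series": "0 0 0.6 0 0 0; 0 0 1.2 0 0 0; 0 0 1.2 0 0 0"
}}

```text
time: 58.65
position: [0.4754, 0.1872, 0.0554]
tool_rot: [-0.096, 0.995, 0.001, 0.001]
ft_force: [-4.5, -1.2, 17.8]
grip_width: 0.0173
grip_force: 60.0
```

Emit:
{"fn": "move_arm", "kwargs": {
  "series": "0 0 -2 0 0 0; 0 0 -2 0 0 0; 0 0 -2 0 0 0; 0 0 -2 0 0 0; 0 0 -10 0 0 0; 0 0 -40 0 0 0; 0 0 -80 0 0 0; 0 0 -115 0 0 0",
  "jaw": 0.5
}}

```text
time: 59.32
position: [0.4751, 0.1869, 0.1695]
tool_rot: [-0.096, 0.995, 0.001, 0.0]
ft_force: [0.6, -0.3, 0.7]
grip_width: 0.0432
grip_force: 0.0
```

Emit:
{"fn": "move_arm", "kwargs": {
  "series": "20 -200 -60 0 0 0; 20 -200 -60 0 0 0; 20 -200 -60 0 0 0; 20 -200 -60 0 0 0; 20 -200 -60 0 0 0; 20 -200 -60 0 0 0; 20 -200 -60 0 0 0; 20 -200 -60 0 0 0"
}}

```text
time: 59.98
position: [0.4935, -0.013, 0.2278]
tool_rot: [-0.096, 0.995, 0.002, 0.001]
ft_force: [-0.8, 0.7, 0.2]
grip_width: 0.0439
grip_force: 0.0
```

```bash
python3 - <<'E'
from h import *
for n in("top","scene"):
    s=shot(n); find(s,["cup_mid","tray_mid","cartridge0_mid","fin","round_hole","diamond_hole","dishes","jar","tube_rack"],3)
# any grey cartridge left on the table? white neutral blobs in the top view
t=shot("top"); im=t["img"].astype(int); m=((im[:,:,0]-im[:,:,2]<5)&(im.min(2)>205)).astype(np.uint8)
k,l,st,ce=cv2.connectedComponentsWithStats(m); print([(st[i].tolist()) for i in range(1,k) if st[i,4]>12])
b=np.array([.450,.325,.055]); c=shot("scene"); x,y=pix(c,b).round().astype(int); print(c["img"][y-18:y+19:2,x-28:x+29:2].min(2))
for s_ in (-.05,0,.05):
    X=np.r_[np.array([.4607,.2701])+.084*np.array([.1925,-.981])+s_*np.array([.981,.1925]),.102]; u,v=pix(t,X).round().astype(int); print(s_,u,v,t["img"][v,u])
E
```

```text
cup_mid [(0.6, [0.524, -0.2754, 0.0267], [373.0, 218.0]), (0.53, [0.4504, 0.3274, 0.0462], [83.0, 257.0])]
tray_mid [(0.73, [0.5275, -0.2753, 0.0023], [370.0, 218.0]), (0.37, [0.7392, 0.0659, 0.0], [213.0, 124.0])]
cartridge0_mid []
fin [(0.74, [0.4624, 0.2699, 0.1078], [101.0, 250.0])]
round_hole []
diamond_hole [(0.57, [0.3953, 0.2637, 0.0366], [115.0, 283.0])]
dishes [(0.65, [0.732, 0.1903, -0.0016], [157.0, 128.0])]
jar [(0.72, [0.7318, 0.1898, -0.0003], [157.0, 128.0])]
tube_rack [(0.67, [0.7544, -0.1473, 0.0007], [309.0, 116.0]), (0.36, [0.3925, 0.2621, 0.0387], [116.0, 284.0])]
cup_mid [(0.81, [0.5238, -0.2805, 0.031], [211.0, 171.0]), (0.48, [0.4321, 0.1797, 0.0444], [376.0, 229.0])]
tray_mid [(0.27, [0.7403, 0.0623, -0.0005], [254.0, 302.0])]
cartridge0_mid []
fin [(0.71, [0.4635, 0.2683, 0.1028], [409.0, 241.0])]
round_hole [(0.86, [0.523, 0.2893, 0.0357], [399.0, 282.0]), (0.25, [0.7521, -0.1471, -0.0021], [185.0, 257.0])]
diamond_hole [(0.65, [0.391, 0.2666, 0.0342], [417.0, 239.0]), (0.48, [0.7327, 0.1846, 0.0021], [301.0, 331.0])]
dishes [(0.8, [0.7401, 0.0603, 0.0007],
[... 2366 characters left out ...]
  65 109 107 146 147]
 [167  59  55  55  54  54  54  54  55  61  73  92  90  89  68  77 119 123
  124 121 122 121 123 103  77 103 126 150 149]
 [124  55  55  54  55  55  55  55  55  54  54  56  62  84  93 117 125 124
  123 122 124 122 123  77 106 100 145 154 150]
 [ 80  68  59  55  55  54  55  55  55  55  55  55  54  55  57  73  95 111
  121 122 123 124 120  70 114 108 149 149 152]
 [ 63  82  80  72  63  56  55  55  54  56  55  56  54  56  55  54  55  63
   79 100 118 124 115  74 109 121 151 148 150]
 [ 71 100  84  83  82  76  69  58  54  54  54  54  56  56  55  55  54  55
   54  56  65  87 107 103 105 144 155 149 146]]
-0.05 149 267 [67 81 95]
0 145 242 [ 92  95 104]
0.05 140 217 [65 62 68]
```

```bash
python3 - <<'E'
from rig import robot
print(robot.hand_in())
E
```

```text
the job is handed in; nothing more can be done
None
```

I handed the job in at about 60 s of the 210 s limit; no verdict came back. By my own checks, the cassette is home on both pins, all 4 balls are in the basket, the empty cup is upright on its tray, both grey cartridges are pressed fully into bays, and the bystanders are still in place.

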